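# Lay out the gas-sampling kit on its silhouette pads

### The arm

A 6-joint arm with a two-finger parallel gripper is mounted at the origin on the work surface. World frame = base frame: x ahead of the robot, y to its left, z up, the work surface at z = 0. Lengths are in m, angles in rad, forces in N, time in s.
With the tool pointing down it reaches from about 0.4 to 0.925 m from the base axis. Payload 3.4 kg.
Tool frame: the origin (TCP) lies between the finger pads; the fingertips stand 22 mm ahead of it and the grasp point (between the pads) lies 3 mm ahead of it (arm.tip_extent is the distance from the TCP to the fingertips, in m); z points along the fingers, y is the direction in which the jaws open and shut (so a half turn about z gives the same grasp; the last joint's range is limited). The gripper opens to 85 mm and grips with 20 to 120 N. Pads are 22 mm wide; open, the fingers measure 114 mm over their backs; the gripper's body (76 mm by 85 mm) begins 54 mm behind the grasp point. The pads swing forward as they close: fully open they stand 13 mm farther back than shut.
Start: joints at [-1.379, 0.307, 1.506, -0, 1.328, -0.073], TCP at [0.151, -0.555, 0.253] pointing down, gripper open.
Joint ranges: [-3.12, 3.12], [-1.05, 2.28], [0.14, 2.33], [-1.42, 4.57], [0.1, 2.73], [-2.68, 2.68]. Speed limits (rad/s): [2.57, 2.57, 3.14, 3.14, 3.14, 3.14].

### API

Orientations are given as a 3x3 rotation matrix whose columns are the frame's x, y, z axes.
In Python, from workcell import get_state, vision, finish_job, arm gives the robot as it stands. The module is installed in compiled form; this text tells all that it offers.
- The arm moves only by the tool step_arm, never from a script. Its argument "increments" is a list of rows, each a list of 3 entries, a list of its own where there are three numbers: the turn, a rotation vector about the tool's x, y, z in rad, then the shift along the tool's x, y, z in mm, then the closure, from -1 (fully open) to 1 (shut), so that 0 is half open. In form: [[[wx, wy, wz], [tx, ty, tz], gripper], ...]. A call has 1 to 10 rows; each row is the pose to reach, as a shift and turn from the pose commanded when the call began, along the tool's axes at that moment; what a row does not reach only later rows make up. A row lasts 1/12 s, in which the tool goes at most 41.7 mm and 7.16 degrees, less where a joint would pass 70% of its speed; a pose out of reach is approached as far as the arm can. A call with a gripper value outside its range is refused whole. The fingers move at their own pace and stop on an object; "grip_force" is the grip in N (left out, the last holds). Time passes only in rows, so rows that repeat a pose let the fingers close. It gives the time, the measured TCP pose, the force and the opening at its end, in the units of the state.
- get_state(): the state, without advancing time (a new reading comes with each control period).
- vision.snapshot(name): name is "scene" or "top" or "wrist"; returns the picture (400x640x3 uint8, red, green, blue); there is no depth.
- vision.get_calibration(name): a dict with "fovy" (degrees; the focal length in pixels is half the picture's height over the tangent of half this angle, whatever the lens; pixels are square), "cx", "cy" (the principal point, pixels), "rvec" (rotation vector, rad) and "tvec" (3), from world to camera coordinates, as OpenCV has them. Camera axes: x right, y down, z forward; pixel columns grow to the right and rows downward; lengths in m; the calibration is good to about 2 mm. A picture is of the moment at which its call begins: read the wrist's pose just before it. get_calibration takes no time and is no camera call; for the wrist camera it gives the pose at the moment of the call.
- finish_job(): hands the job in, once; it reports no verdict.
The state is a dict: "time": time; "joint_pos": joint angles; "dq": joint speeds; "tau": joint torques, N m; "ee_pos": TCP position; "tcp_rot": TCP orientation; "contact_force": force on the tool from outside, world axes, zero at the start; "moment": the same for the moment, N m; "opening": finger opening in m.
Only numpy, scipy, OpenCV 4.12 (cv2) and the standard library are available. Lean on these libraries where they do the work, as an engineer would, in place of code of your own. Each camera call takes 0.05 s, during which the arm holds its last target.

### The job

Put each of the four pieces of the gas-sampling kit (the long copper tube, the short copper tube, the glass bulb and the brass valve) on the white pad that shows its silhouette, standing level on the pad, centred on the silhouette and lined up with it, either way round, and let go. Set the glass bulb down, do not drop it, and leave the little amber bottle and the white jar standing where they are.

Things in the scene. Friction and masses are not known exactly. Their poses are not given: they have to be found in the camera images.
- long_tube: Loose copper tube, 140 mm long, diameter 13, about 160 g, lying level, axis 22 mm above its underside; stands on two aluminium clamp blocks (14 along the tube, 34 across, 36 high plus 4 mm bolts) centred 54 mm either side of the middle, 94 mm bare copper between. Origin under the middle, level with the clamps' underside; x along the tube, z up; ends alike. Starts on the table, any yaw.
- short_tube: Loose copper tube, 90 mm long, diameter 13, about 120 g, lying level, axis 22 mm above its underside; stands on two aluminium clamp blocks (14 along the tube, 34 across, 36 high plus 4 mm bolts) centred 33 mm either side of the middle, 52 mm bare copper between. Origin under the middle, level with the clamps' underside; x along the tube, z up; ends alike. Starts on the table, any yaw.
- bulb: Loose glass bulb, about 100 g, lying level: cylinder of diameter 36 mm with a silver sleeve, axis 22 mm above its underside; stands on two blue square end guards (44 x 44, 10 thick, centred 40 mm either side of the middle, 70 clear between); 12 mm white nozzles, 124 overall. Origin under the middle, level with the guards' underside; x along the bulb, z up; ends alike. Starts on the table, any yaw.
- valve: Loose brass valve, standing, about 220 g: block 44 x 28 mm, 26 high, a 16 mm round port out of each end (76 overall, axis 13 up); above it a blue round knob, diameter 34, from 42 to 58 mm above the underside, fixed, with a 3 mm steel nut on top. Origin: centre of the block's underside; x along the ports, z up; ends alike. Starts on the table, any yaw.
- pad_long: Fixed white pad, 154 x 60 mm, 4 mm thick, on the table, with a flat black silhouette of the long copper tube with its two clamps, drawn about 3 mm larger all round. Origin: centre of the pad's underside, on the table; x along the silhouette's long axis (either way round is the same), z up. At any yaw.
- pad_short: Fixed white pad, 114 x 60 mm, 4 mm thick, on the table, with a flat black silhouette of the short copper tube with its two clamps, drawn about 3 mm larger all round. Origin: centre of the pad's underside, on the table; x along the silhouette's long axis (either way round is the same), z up. At any yaw.
- pad_bulb: Fixed white pad, 140 x 66 mm, 4 mm thick, on the table, with a flat black silhouette of the glass bulb (thick body, two wider end guards, thin nozzles), drawn about 3 mm larger all round. Origin: centre of the pad's underside, on the table; x along the silhouette's long axis (either way round is the same), z up. At any yaw.
- pad_valve: Fixed white pad, 100 x 60 mm, 4 mm thick, on the table, with a flat black silhouette of the valve (short block and round knob with a port at each end), drawn about 3 mm larger all round. Origin: centre of the pad's underside, on the table; x along the silhouette's long axis (either way round is the same), z up. At any yaw.
- amber_bottle: Small amber glass bottle with a black cap, 32 mm in diameter, 55 mm high, standing loose on the table among the other things; leave it alone. Origin: centre of its underside, z up.
- white_jar: Small white jar with a red lid, 36 mm in diameter, 45 mm high, standing loose on the table among the other things; leave it alone. Origin: centre of its underside, z up.
Not all that is in view belongs to the job. What is shaped like the pad_valve but green or turquoise is not meant. Leave any brown look-alike of the long_tube alone.

How it is judged:
By the outcome, as a careful person would: the job done as asked, in the order asked, and still so for the second after the job is handed in, with the robot touching nothing.
It also fails if it takes over 109 s, if anything falls off the work surface, if the arm or the gripper's body presses on something with over 40 N, if the wrist force passes 120 N, or if a joint passes its speed limit or range.

## Working session

There is one attempt and no reset: what is moved stays moved. The work goes in short steps, Python scripts to look and compute and a tool call to move; the robot and the scene stay as the last step left them, time stands still between calls to the robot, and variables do not carry over. Pictures are saved under pics/ and viewed, and the job is handed in when it is done.

Besides the shell and the picture viewer there is one more tool, called after "Request:" in YAML: its name, and indented under it one key for each argument. step_arm: Moves the arm, as the interface text tells. Its arguments: {"type":"object","properties":{"increments":{"type":"array","items":{"type":"array"}},"grip_force":{"type":"number"}},"required":["increments"]}

```bash
mkdir -p pics; python3 - <<'E'
from workcell import get_state, vision, arm
import cv2
s=get_state();print(s)
for n in ["scene","top","wrist"]:
    c=vision.get_calibration(n);print(n,c)
    im=vision.snapshot(n);cv2.imwrite(f"pics/{n}0.png",im[:,:,::-1])
print([a for a in dir(arm) if a[0]!='_'])
E
```

```text
{'time': 0.0, 'joint_pos': array([-1.37850986e+00,  3.07561862e-01,  1.50764969e+00,  2.00271975e-05,
        1.32842825e+00, -7.35073971e-02]), 'dq': array([-2.74393402e-04, -7.07398419e-04,  8.72621786e-04, -5.78061113e-05,
       -1.80010974e-03, -6.12035853e-04]), 'tau': array([ 1.28666721e-03, -4.57553065e+01, -2.51912892e+01,  2.66696634e-04,
        1.31726280e-02,  1.17677499e-05]), 'ee_pos': array([ 0.15089252, -0.55417427,  0.25239633]), 'tcp_rot': array([[ 9.64885576e-01,  2.62670299e-01, -3.72134672e-04],
       [ 2.62670507e-01, -9.64883491e-01,  2.01313731e-03],
       [ 1.69724778e-04, -2.04019596e-03, -9.99997904e-01]]), 'contact_force': array([0.21804876, 0.2072004 , 0.62307502]), 'moment': array([-0.04919312, -0.04335412, -0.00046238]), 'opening': 0.08536337830213184}
scene {'fovy': 44.7665064001293, 'cx': 322.6646848383295, 'cy': 193.67616544669082, 'rvec': array([ 1.42158038,  2.00134211, -0.95110154]), 'tvec': array([ 0.1867712 , -0.32605711,  1.49096601])}
top {'fovy': 50.805547433064504, 'cx': 319.032848152327, 'cy': 199.10220831173967, 'rvec': array([ 2.17671128, -2.24095448,  0.04573822]), 'tvec': array([-7.19515361e-04,  6.15076598e-01,  1.00855269e+00])}
wrist {'fovy': 64.4520673448351, 'cx': 324.5388189647408, 'cy': 198.82757472770376, 'rvec': array([-2.31974926,  1.77054196,  0.24376622]), 'tvec': array([-0.57292619, -0.03550162,  0.37941274])}
['MotionError', 'tip_extent']
```

View pics/scene0.png

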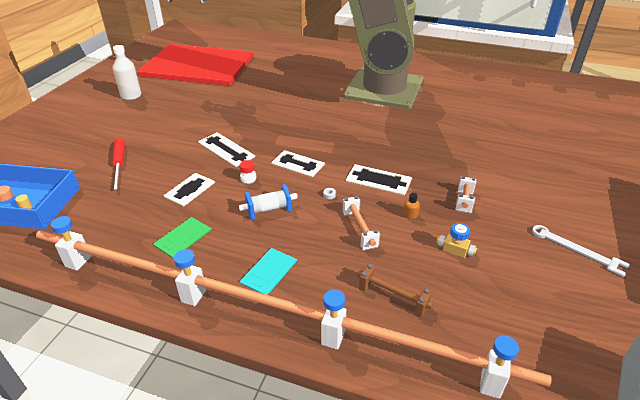

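View pics/top0.png

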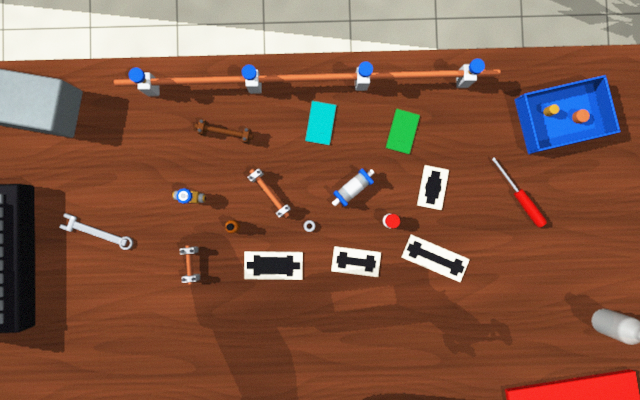

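View pics/wrist0.png

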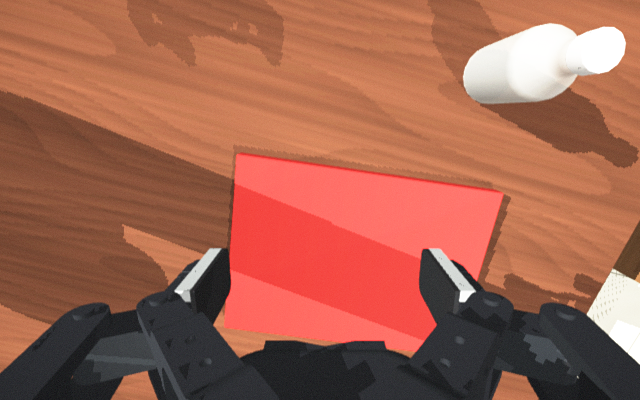

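The scene shows every kit piece, the four pads, the distractors (green and turquoise pads, brown tube look-alike, fixed copper pipe) and the bottle and jar. I'll enlarge the top view and get coarse positions.

```bash
cat > h.py <<'E'
import numpy as np, cv2
from workcell import get_state, vision, arm
def cam(name,cal=None):
    c=cal or vision.get_calibration(name)
    f=200/np.tan(np.radians(c['fovy'])/2)
    K=np.array([[f,0,c['cx']],[0,f,c['cy']],[0,0,1]])
    R=cv2.Rodrigues(np.array(c['rvec']))[0]; t=np.array(c['tvec'])
    return K,R,t
def p2w(C,uv,z):
    K,R,t=C; o=-R.T@t
    d=R.T@np.linalg.inv(K)@np.array([uv[0],uv[1],1.])
    return o+d*(z-o[2])/d[2]
def w2p(C,p):
    K,R,t=C; q=K@(R@np.asarray(p,float)+t); return q[:2]/q[2]
E
python3 - <<'E'
from h import *
im=cv2.imread("pics/top0.png")[140:300,160:480]
cv2.imwrite("pics/topc.png",cv2.resize(im,None,fx=2.5,fy=2.5,interpolation=cv2.INTER_CUBIC))
C=cam("top")
print(-C[1].T@C[2])
for n,uv,z in [("long",(269,193),.03),("le1",(255,174),.04),("le2",(283,211),.04),("short",(190,264),.03),("bulb",(354,187),.03),("valve",(184,196),.058),("pb",(273,265),.004),("ps",(356,261),.004),("pl",(435,258),.004),("pv",(433,187),.004),("amber",(232,226),.03),("jar",(391,220),.04),("nut",(309,226),.005)]:
    print(n,p2w(C,uv,z).round(3))
E
```

```text
[ 0.58147692 -0.00939681  1.02824829]
long [0.632 0.1   0.03 ]
le1 [0.677 0.13  0.04 ]
le2 [0.588 0.067 0.04 ]
short [0.47 0.29 0.03]
bulb [ 0.64  -0.102  0.03 ]
valve [0.629 0.292 0.058]
pb [0.459 0.097 0.004]
ps [ 0.462 -0.104  0.004]
pl [ 0.464 -0.296  0.004]
pv [ 0.636 -0.298  0.004]
amber [0.557 0.189 0.03 ]
jar [ 0.56  -0.186  0.04 ]
nut [0.55  0.008 0.005]
```

View pics/topc.png

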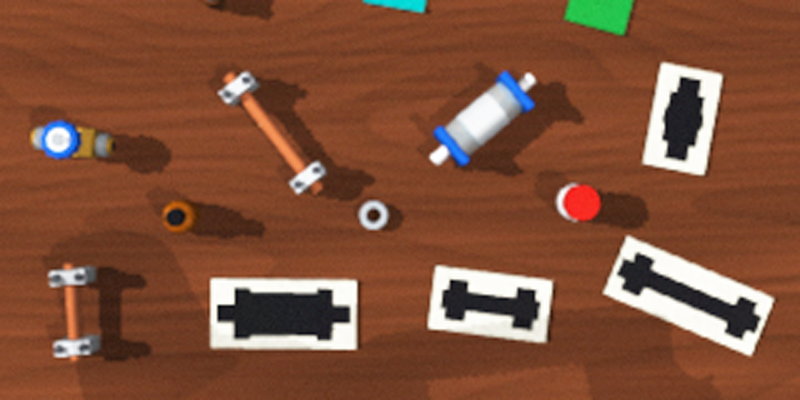

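```bash
python3 - <<'E'
from h import *
s=get_state();C=cam("wrist");o=-C[1].T@C[2];R=s['tcp_rot']
print("cam in tool",R.T@(o-s['ee_pos']),"\n",(C[1]@R).round(3))
T=cam("top")
im=cv2.imread("pics/top0.png").astype(int)
# white pads
m=((im.min(2)>170)).astype(np.uint8)
n,l,st,ce=cv2.connectedComponentsWithStats(m)
for i in range(1,n):
    if st[i,4]>250 and 240<st[i,0]<470 and 150<st[i,1]<290:
        pts=np.argwhere(l==i)[:,::-1].astype(np.float32)
        W=np.array([p2w(T,p,.004)[:2] for p in pts])
        r=cv2.minAreaRect((W*1000).astype(np.float32)); print(st[i],r)
E
```

```text
cam in tool [ 0.06760709 -0.00085193 -0.12121429] 
 [[ 0.001  1.     0.001]
 [-0.964  0.001 -0.267]
 [-0.267 -0.     0.964]]
[417 165  32  45 636] ((636.32568359375, -296.5877380371094), (61.36117935180664, 101.04717254638672), 77.26573944091797)
[339 174  26  25 327] ((644.0400390625, -101.20667266845703), (31.822473526000977, 68.2048110961914), 38.136356353759766)
[ 402  235   67   47 1029] ((464.1205749511719, -296.2307434082031), (155.20018005371094, 61.1068229675293), 65.43537139892578)
[331 246  50  31 757] ((461.8639221191406, -103.03157043457031), (114.63531494140625, 61.06473922729492), 81.11122131347656)
[244 251  59  29 785] ((458.592529296875, 97.68272399902344), (140.96627807617188, 65.75858306884766), 87.16373443603516)
```

```bash
cat >> h.py <<'E'
from scipy.spatial.transform import Rotation as Ro
def Rd(yaw): # tool down, tool x at world yaw (rad)
    c,s=np.cos(yaw),np.sin(yaw); return np.array([[c,s,0],[s,-c,0],[0,0,-1.]])
def plan(pos,yawdeg):
    s=get_state();R=s['tcp_rot'];p=s['ee_pos']
    rv=Ro.from_matrix(R.T@Rd(np.radians(yawdeg))).as_rotvec()
    sh=R.T@(np.array(pos)-p)*1000
    rows=max(np.linalg.norm(sh)/41.7,np.degrees(np.linalg.norm(rv))/7.16)
    print("t",round(s['time'],2),"pos",p.round(4),"yaw",np.degrees(np.arctan2(R[1,0],R[0,0])).round(2),"F",s['contact_force'].round(1),"op",round(s['opening'],4))
    print("TURN",rv.round(4),"SHIFT",sh.round(1),"rows",round(rows,1))
E
python3 -c "
from h import *
plan([.42,-.2,.27],0)"
```

```text
t 0.15 pos [ 0.1509 -0.5543  0.2526] yaw 15.23 F [0.7 1.  0.1] op 0.0854
TURN [-1.600e-03  1.000e-04  2.657e-01] SHIFT [ 352.7 -271.3  -16.9] rows 10.7
```

Request:
step_arm:
  increments:
    - [[0,0,0.266],[353,-271,-17],-1]
    - [[0,0,0.266],[353,-271,-17],-1]
    - [[0,0,0.266],[353,-271,-17],-1]
    - [[0,0,0.266],[353,-271,-17],-1]
    - [[0,0,0.266],[353,-271,-17],-1]
    - [[0,0,0.266],[353,-271,-17],-1]
    - [[0,0,0.266],[353,-271,-17],-1]
    - [[0,0,0.266],[353,-271,-17],-1]
    - [[0,0,0.266],[353,-271,-17],-1]
    - [[0,0,0.266],[353,-271,-17],-1]

```text
time: 0.98
ee_pos: [0.4032, -0.2222, 0.2693]
tcp_rot: [[1.0, -0.0, 0.0], [-0.0, -1.0, -0.0], [0.0, 0.0, -1.0]]
contact_force: [0.2, -1.2, 0.7]
opening: 0.085
```

```bash
python3 -c "
from h import *
plan([.42,-.2,.27],0)"
```

```text
t 0.98 pos [ 0.4032 -0.2222  0.2693] yaw -0.02 F [ 0.2 -1.2  0.7] op 0.085
TURN [ 0.0001 -0.     -0.0004] SHIFT [ 16.8 -22.2  -0.7] rows 0.7
```

Request:
step_arm:
  increments:
    - [[0,0,0],[17,-22,0],-1]
    - [[0,0,0],[17,-22,0],-1]
    - [[0,0,0],[17,-22,0],-1]
    - [[0,0,0],[17,-22,0],-1]

```text
time: 1.32
ee_pos: [0.4192, -0.2022, 0.2689]
tcp_rot: [[1.0, 0.001, -0.001], [0.001, -1.0, -0.0], [-0.001, 0.0, -1.0]]
contact_force: [-0.2, -0.6, 0.9]
opening: 0.0851
```

```bash
python3 -c "
from h import *
plan([.42,-.2,.27],0)
import pickle
c=vision.get_calibration('wrist');im=vision.snapshot('wrist')[:,:,::-1]
pickle.dump((c,im),open('w1.pkl','wb'));cv2.imwrite('pics/w1.png',im)"
```

```text
t 1.32 pos [ 0.4192 -0.2022  0.2689] yaw 0.04 F [-0.2 -0.6  0.9] op 0.0851
TURN [0.0003 0.001  0.0007] SHIFT [ 0.8 -2.2 -1.1] rows 0.1
```

View pics/w1.png

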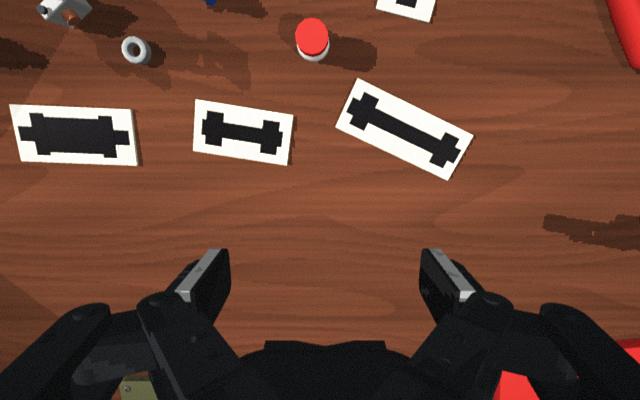

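```bash
cat >> h.py <<'E'
def padfit(C,im,thr=150,amin=800,lim=None):
    m=(im.min(2)>thr).astype(np.uint8)
    n,l,st,ce=cv2.connectedComponentsWithStats(m); out=[]
    for i in range(1,n):
        x,y,w,h,a=st[i]
        if a<amin or x==0 or y==0 or x+w>=640 or y+h>=400: continue
        cnt=cv2.findContours((l==i).astype(np.uint8),cv2.RETR_EXTERNAL,cv2.CHAIN_APPROX_NONE)[0][0][:,0,:]
        h=cv2.convexHull(cnt)[:,0,:].astype(float)
        W=(np.array([p2w(C,q,.004)[:2] for q in h])*1000).astype(np.float32)
        r=cv2.minAreaRect(W); b=cv2.boxPoints(r)
        e=max([b[1]-b[0],b[2]-b[1]],key=np.linalg.norm); ang=np.degrees(np.arctan2(e[1],e[0]))%180
        # area centroid
        M=cv2.moments(W.reshape(-1,1,2)); 
        print(ce[i].round(0),a,"rect",np.round(r[0],1),np.round(sorted(r[1]),1),"ang",round(ang,2),"centroid",round(M['m10']/M['m00'],1),round(M['m01']/M['m00'],1))
E
python3 - <<'E'
from h import *
import pickle
c,im=pickle.load(open('w1.pkl','rb'))
padfit(cam('wrist',c),im)
plan([.42,.2,.27],0)
E
```

```text
[403. 129.] 4273 rect [ 463.2 -295.9] [ 61.1 154.9] ang 65.31 centroid 463.2 -295.9
[242. 132.] 3153 rect [ 460.8 -102.5] [ 61.2 114.8] ang 81.05 centroid 460.8 -102.5
[ 74. 134.] 3273 rect [457.5  98.4] [ 67.3 141.2] ang 87.73 centroid 457.5 98.5
t 1.37 pos [ 0.4189 -0.2026  0.2689] yaw -0.03 F [-0.5 -0.1  0.9] op 0.0858
TURN [ 0.0002  0.0009 -0.0006] SHIFT [   0.8 -402.6   -1.1] rows 9.7
```

Request:
step_arm:
  increments:
    - [[0,0,0],[110,-402,-40],-1]
    - [[0,0,0],[110,-402,-40],-1]
    - [[0,0,0],[110,-402,-40],-1]
    - [[0,0,0],[110,-402,-40],-1]
    - [[0,0,0],[110,-402,-40],-1]
    - [[0,0,0],[110,-402,-40],-1]
    - [[0,0,0],[110,-402,-40],-1]
    - [[0,0,0],[110,-402,-40],-1]
    - [[0,0,0],[110,-402,-40],-1]
    - [[0,0,0],[110,-402,-40],-1]

```text
time: 2.2
ee_pos: [0.5297, 0.198, 0.3091]
tcp_rot: [[1.0, -0.003, 0.0], [-0.003, -1.0, -0.001], [0.0, 0.001, -1.0]]
contact_force: [1.1, -0.1, 0.6]
opening: 0.0849
```

Request:
step_arm:
  increments:
    - [[0,0,0],[0,0,0],-1]
    - [[0,0,0],[0,0,0],-1]
    - [[0,0,0],[0,0,0],-1]

```text
time: 2.45
ee_pos: [0.5291, 0.1964, 0.3084]
tcp_rot: [[1.0, -0.001, -0.001], [-0.001, -1.0, -0.001], [-0.001, 0.001, -1.0]]
contact_force: [-0.4, 0.3, 0.1]
opening: 0.0854
```

```bash
python3 -c "
from h import *
plan([.55,.2,.31],0)
import pickle
c=vision.get_calibration('wrist');im=vision.snapshot('wrist')[:,:,::-1]
pickle.dump((c,im),open('w2.pkl','wb'));cv2.imwrite('pics/w2.png',im)"
```

```text
t 2.45 pos [0.5291 0.1964 0.3084] yaw -0.07 F [-0.4  0.3  0.1] op 0.0854
TURN [ 0.0013  0.0013 -0.0013] SHIFT [20.9 -3.6 -1.6] rows 0.5
```

View pics/w2.png

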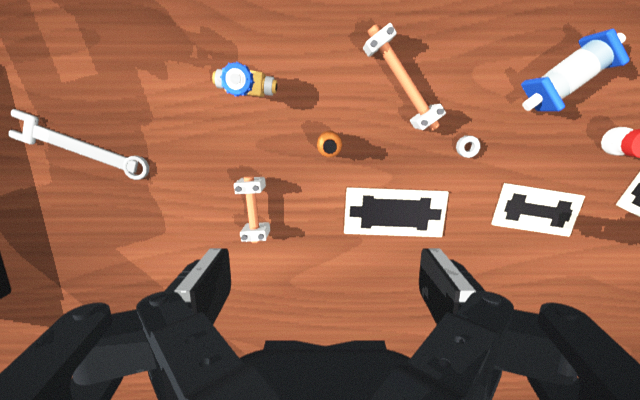

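The picture shows the long copper tube at about (403,77), the short one at (252,210), the valve at (243,80), the bulb at (575,70), the bottle at (329,144). Let me enlarge and fit models.

```bash
cat >> h.py <<'E'
from scipy.optimize import minimize
def box(cx,cy,z0,z1,lx,ly): return [np.array([cx+a*lx/2,cy+b*ly/2,z]) for a in(-1,1) for b in(-1,1) for z in(z0,z1)]
def cylx(x0,x1,zc,r): return [np.array([x,r*np.cos(t),zc+r*np.sin(t)]) for x in(x0,x1) for t in np.linspace(0,2*np.pi,24)]
def cylz(z0,z1,r): return [np.array([r*np.cos(t),r*np.sin(t),z]) for z in(z0,z1) for t in np.linspace(0,2*np.pi,32)]
M={'long':[box(s*.054,0,0,.036,.014,.034) for s in(-1,1)],
 'short':[box(s*.033,0,0,.036,.014,.034) for s in(-1,1)],
 'bulb':[box(s*.040,0,0,.044,.010,.044) for s in(-1,1)]+[cylx(-.04,.04,.022,.018),cylx(-.062,.062,.022,.006)],
 'valve':[box(0,0,0,.026,.044,.028),cylx(-.038,.038,.013,.008),cylz(.042,.058,.017),cylz(.026,.042,.006)]}
def render(C,parts,x,y,yaw,z0,roi,sc=4):
    x0,y0,x1,y1=roi; m=np.zeros(((y1-y0)*sc,(x1-x0)*sc),np.uint8)
    c,s=np.cos(yaw),np.sin(yaw)
    for P in parts:
        uv=np.array([w2p(C,[x+c*p[0]-s*p[1],y+s*p[0]+c*p[1],z0+p[2]]) for p in P])
        h=cv2.convexHull(((uv-[x0-.5,y0-.5])*sc*16).astype(np.int32))
        cv2.fillConvexPoly(m,h,255,cv2.LINE_AA,4)
    return cv2.resize(m,(x1-x0,y1-y0),interpolation=cv2.INTER_AREA).astype(float)/255
def fit(C,mask,name,g,z0,roi):
    """mask full-size bool; g=(x,y,yawdeg)"""
    x0,y0,x1,y1=roi; t=mask[y0:y1,x0:x1].astype(float)
    def cost(q):
        r=render(C,M[name],q[0]/1000,q[1]/1000,np.radians(q[2]),z0,roi)
        return 1-np.minimum(r,t).sum()/np.maximum(r,t).sum()
    b=None
    g=np.array([g[0]*1000,g[1]*1000,g[2]])
    for st in (8,3,1):
        S=np.array([g]+[g+st*e for e in np.eye(3)])
        o=minimize(cost,g,method='Nelder-Mead',options=dict(initial_simplex=S,xatol=.02,fatol=1e-5));g=o.x
    print(name,"xy mm",g[:2].round(1),"yaw",round(g[2],2),"1-IoU",round(o.fun,3))
    return g
def overlay(C,im,name,g,z0,roi,fn,sc=4,mask=None):
    x0,y0,x1,y1=roi
    r=render(C,M[name],g[0]/1000,g[1]/1000,np.radians(g[2]),z0,roi)
    big=cv2.resize(im[y0:y1,x0:x1],None,fx=sc,fy=sc,interpolation=cv2.INTER_CUBIC)
    R=cv2.resize(r,None,fx=sc,fy=sc)
    cs=cv2.findContours((R>.5).astype(np.uint8),cv2.RETR_LIST,cv2.CHAIN_APPROX_NONE)[0]
    o=big.copy();cv2.drawContours(o,cs,-1,(0,255,0),1)
    cv2.imwrite(fn,np.hstack([o]+([np.repeat(cv2.resize((mask[y0:y1,x0:x1]*255).astype(np.uint8),None,fx=sc,fy=sc,interpolation=0)[:,:,None],3,2)] if mask is not None else [])))
def grey(im,lo=90,sat=.28):
    a=im.astype(float);return (a.max(2)>lo)&((a.max(2)-a.min(2))/np.maximum(a.max(2),1)<sat)
E
python3 - <<'E'
from h import *
import pickle
c,im=pickle.load(open('w2.pkl','rb'));C=cam('wrist',c)
padfit(C,im)
m=grey(im)
roi=(345,10,455,140); g=fit(C,m,'long',(.632,.1,35),0,roi); overlay(C,im,'long',g,0,roi,'pics/ol.png',3,m)
roi=(215,165,285,250); g=fit(C,m,'short',(.47,.29,0),0,roi); overlay(C,im,'short',g,0,roi,'pics/os.png',4,m)
E
```

```text
[580.  67.] 2024 rect [ 647.7 -120.5] [41.2 81.9] ang 128.62 centroid 647.5 -120.2
[ 73. 145.] 2080 rect [549.8 523.4] [ 38.7 179.8] ang 69.26 centroid 550.8 527.8
[252. 209.] 1011 rect [461.5 299.3] [43.4 94.1] ang 3.0 centroid 461.9 299.4
[536. 209.] 2362 rect [ 461.3 -102.1] [ 62.3 118. ] ang 81.05 centroid 461.3 -102.1
[395. 211.] 2489 rect [457.9  97.9] [ 68.8 142.2] ang 87.73 centroid 458.0 98.0
long xy mm [632.9 101.2] yaw 36.48 1-IoU 0.103
short xy mm [468.4 294.9] yaw 2.95 1-IoU 0.166
```

View pics/ol.png

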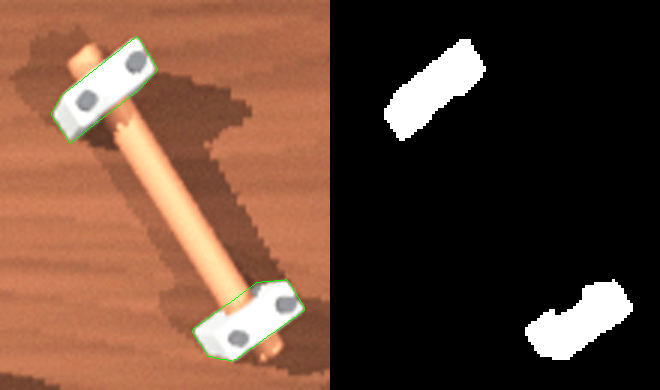

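View pics/os.png

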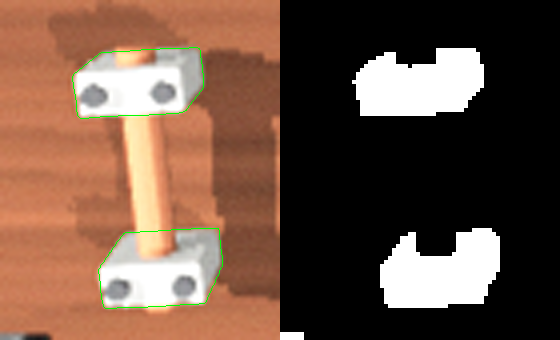

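Fits are tight. The long tube (copper with white clamps) is confirmed, so I go to it.

```bash
python3 - <<'E'
from h import *
plan([.6329,.1012,.10],36.5)
E
```

```text
t 2.5 pos [0.5289 0.196  0.3085] yaw -0.13 F [-0.6 -0.   0.3] op 0.0853
TURN [ 0.0007  0.0017 -0.6393] SHIFT [104.5  94.3 208.5] rows 6.0
```

Request:
step_arm:
  increments:
    - [[0,0,-0.639],[104.5,94.3,208.5],-1]
    - [[0,0,-0.639],[104.5,94.3,208.5],-1]
    - [[0,0,-0.639],[104.5,94.3,208.5],-1]
    - [[0,0,-0.639],[104.5,94.3,208.5],-1]
    - [[0,0,-0.639],[104.5,94.3,208.5],-1]
    - [[0,0,-0.639],[104.5,94.3,208.5],-1]
    - [[0,0,-0.639],[104.5,94.3,208.5],-1]
    - [[0,0,-0.639],[104.5,94.3,208.5],-1]
    - [[0,0,-0.639],[104.5,94.3,208.5],-1]

```text
time: 3.25
ee_pos: [0.6332, 0.102, 0.1008]
tcp_rot: [[0.805, 0.594, -0.001], [0.594, -0.805, 0.0], [-0.001, -0.001, -1.0]]
contact_force: [0.5, -0.7, 0.2]
opening: 0.0856
```

```bash
python3 - <<'E'
from h import *
plan([.6329,.1012,.026],36.5)
E
```

```text
t 3.25 pos [0.6332 0.102  0.1008] yaw 36.42 F [ 0.5 -0.7  0.2] op 0.0856
TURN [-0.0007  0.0007 -0.0015] SHIFT [-0.7  0.5 74.8] rows 1.8
```

Request:
step_arm:
  increments:
    - [[0,0,0],[-0.5,0.4,40],-1]
    - [[0,0,0],[-0.5,0.4,70],-1]
    - [[0,0,0],[-0.5,0.4,74.5],-1]
    - [[0,0,0],[-0.5,0.4,74.5],-1]
    - [[0,0,0],[-0.5,0.4,74.5],0.3]
    - [[0,0,0],[-0.5,0.4,74.5],1]
    - [[0,0,0],[-0.5,0.4,74.5],1]
    - [[0,0,0],[-0.5,0.4,74.5],1]
    - [[0,0,0],[-0.5,0.4,74.5],1]
    - [[0,0,0],[-0.5,0.4,74.5],1]
  grip_force: 50

```text
time: 4.08
ee_pos: [0.634, 0.103, 0.0268]
tcp_rot: [[0.803, 0.596, 0.002], [0.596, -0.803, 0.0], [0.001, 0.001, -1.0]]
contact_force: [-0.5, -0.1, 8.0]
opening: 0.0123
```

Request:
step_arm:
  increments:
    - [[0,0,0],[0,0,0],1]
    - [[0,0,0],[0,0,0],1]
    - [[0,0,0],[0,0,0],1]
    - [[0,0,0],[0,0,0],1]

```text
time: 4.42
ee_pos: [0.634, 0.103, 0.0269]
tcp_rot: [[0.803, 0.596, 0.001], [0.596, -0.803, 0.0], [0.001, 0.001, -1.0]]
contact_force: [-1.1, -0.2, 6.4]
opening: 0.0112
```

```bash
python3 - <<'E'
from h import *
plan([.6329,.1012,.12],36.5)
im=vision.snapshot('wrist');cv2.imwrite('pics/g1.png',im[:,:,::-1])
E
```

```text
t 4.42 pos [0.634  0.103  0.0269] yaw 36.6 F [-1.1 -0.2  6.4] op 0.0112
TURN [ 0.0008 -0.0011  0.0018] SHIFT [ -1.9   0.8 -93.1] rows 2.2
```

View pics/g1.png

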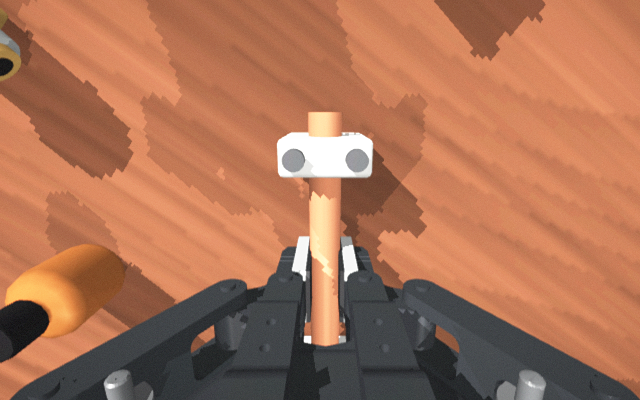

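```bash
python3 - <<'E'
from h import *
c=vision.get_calibration('wrist');C=cam('wrist',c);s=get_state()
im=cv2.imread('pics/g1.png')
M['long1']=[M['long'][1],cylx(.061,.070,.022,.0065)]
a=im.astype(int)
m=np.zeros(im.shape[:2],bool); m[105:182,270:380]=True
g0=grey(im,130); 
m1=m&g0
M['long1']=[M['long'][1]]
roi=(265,100,385,186)
g=fit(C,m1,'long1',(.634,.103,36.5),0,roi);overlay(C,im,'long1',g,0,roi,'pics/g1o.png',3,m1)
R=s['tcp_rot'];print((R.T@(np.array([g[0]/1000,g[1]/1000,0])-s['ee_pos'])*1000).round(1))
E
```

```text
long1 xy mm [631.8 102.4] yaw 36.64 1-IoU 0.073
[-2.2 -0.8 26.9]
```

View pics/g1o.png

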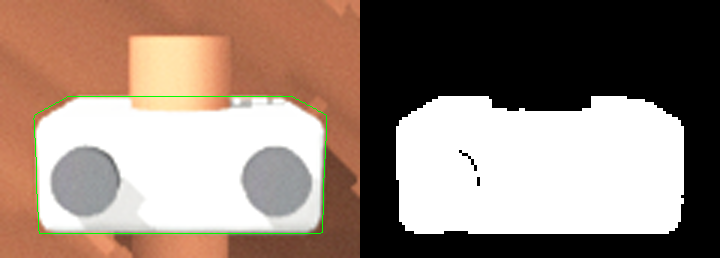

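Request:
step_arm:
  increments:
    - [[0,0,0],[0,0,-20],1]
    - [[0,0,0],[0,0,-50],1]
    - [[0,0,0],[0,0,-80],1]
    - [[0,0,0],[0,0,-100],1]
    - [[0,0,0],[0,0,-100],1]

```text
time: 4.88
ee_pos: [0.6365, 0.1033, 0.1306]
tcp_rot: [[0.803, 0.596, 0.008], [0.596, -0.803, 0.001], [0.007, 0.004, -1.0]]
contact_force: [0.5, 0.7, -1.4]
opening: 0.0113
```

```bash
python3 - <<'E'
from h import *
plan([.4643,-.2942,.127],65.3)
E
```

```text
t 4.88 pos [0.6365 0.1033 0.1306] yaw 36.6 F [ 0.5  0.7 -1.4] op 0.0113
TURN [ 0.0061 -0.0061 -0.5009] SHIFT [-375.2  216.5    1.8] rows 10.4
```

Request:
step_arm:
  increments:
    - [[0,0,-0.04],[-28,16,0],1]
    - [[0,0,-0.1],[-65,38,0],1]
    - [[0,0,-0.15],[-103,59,0],1]
    - [[0,0,-0.2],[-141,81,0],1]
    - [[0,0,-0.25],[-179,103,0],1]
    - [[0,0,-0.3],[-217,125,0],1]
    - [[0,0,-0.35],[-255,147,0],1]
    - [[0,0,-0.4],[-293,169,0],1]
    - [[0,0,-0.45],[-331,191,0],1]
    - [[0,0,-0.5],[-360,208,0],1]

```text
time: 5.72
ee_pos: [0.4697, -0.2717, 0.1245]
tcp_rot: [[0.416, 0.909, -0.002], [0.909, -0.416, 0.002], [0.001, -0.003, -1.0]]
contact_force: [0.6, -0.6, -2.6]
opening: 0.011
```

Request:
step_arm:
  increments:
    - [[0,0,0],[0,0,0],1]
    - [[0,0,0],[0,0,0],1]
    - [[0,0,0],[0,0,0],1]

```text
time: 5.97
ee_pos: [0.4708, -0.2703, 0.1247]
tcp_rot: [[0.421, 0.907, -0.002], [0.907, -0.421, 0.002], [0.001, -0.003, -1.0]]
contact_force: [-0.3, 1.4, -1.6]
opening: 0.0112
```

```bash
python3 - <<'E'
from h import *
plan([.4643,-.2942,.06],65.3)
E
```

```text
t 5.97 pos [ 0.4708 -0.2703  0.1247] yaw 65.12 F [-0.3  1.4 -1.6] op 0.0112
TURN [-0.0027 -0.0011 -0.0031] SHIFT [-24.5   4.3  64.7] rows 1.7
```

Request:
step_arm:
  increments:
    - [[0,0,-0.003],[-15,2,20],1]
    - [[0,0,-0.003],[-24.5,4.3,50],1]
    - [[0,0,-0.003],[-24.5,4.3,64.7],1]
    - [[0,0,-0.003],[-24.5,4.3,64.7],1]
    - [[0,0,-0.003],[-24.5,4.3,64.7],1]
    - [[0,0,-0.003],[-24.5,4.3,64.7],1]

```text
time: 6.47
ee_pos: [0.4663, -0.2937, 0.0617]
tcp_rot: [[0.414, 0.91, 0.0], [0.91, -0.414, 0.0], [0.0, 0.0, -1.0]]
contact_force: [-0.2, -0.3, -2.4]
opening: 0.0112
```

```bash
python3 - <<'E'
from h import *
plan([.4643,-.2942,.031],65.3)
import pickle
c=vision.get_calibration('wrist');im=vision.snapshot('wrist')[:,:,::-1]
pickle.dump((c,im),open('w3.pkl','wb'));cv2.imwrite('pics/w3.png',im)
E
```

```text
t 6.47 pos [ 0.4663 -0.2937  0.0617] yaw 65.53 F [-0.2 -0.3 -2.4] op 0.0112
TURN [ 0.0003 -0.0002  0.004 ] SHIFT [-1.3 -1.7 30.7] rows 0.7
```

View pics/w3.png

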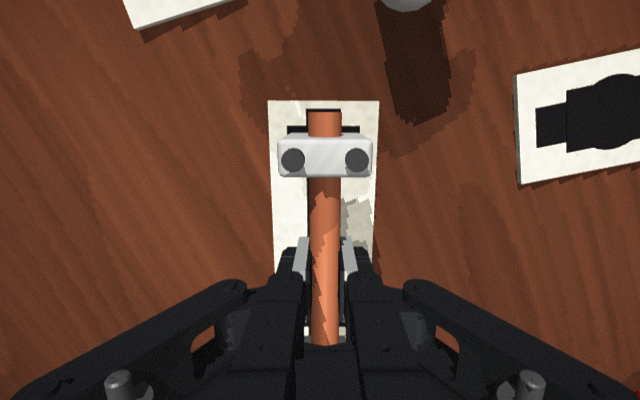

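Request:
step_arm:
  increments:
    - [[0,0,0.004],[-1.3,-1.7,18],1]
    - [[0,0,0.004],[-1.3,-1.7,27],1]
    - [[0,0,0.004],[-1.3,-1.7,29.5],1]
    - [[0,0,0.004],[-1.3,-1.7,29.5],1]
    - [[0,0,0.004],[-1.3,-1.7,29.5],1]
    - [[0,0,0.004],[-1.3,-1.7,29.5],1]

```text
time: 7.02
ee_pos: [0.4639, -0.2956, 0.0325]
tcp_rot: [[0.42, 0.908, 0.001], [0.908, -0.42, -0.001], [-0.0, 0.001, -1.0]]
contact_force: [-0.1, 0.2, -1.7]
opening: 0.0108
```

```bash
python3 - <<'E'
from h import *
plan([.4643,-.2942,.0309],65.3)
c=vision.get_calibration('wrist');C=cam('wrist',c);im=vision.snapshot('wrist')[:,:,::-1]
cv2.imwrite('pics/w4.png',im)
s=get_state()
cv2.imwrite('pics/w4c.png',cv2.resize(im[80:200,240:400],None,fx=4,fy=4,interpolation=cv2.INTER_CUBIC))
E
```

```text
t 7.02 pos [ 0.4639 -0.2956  0.0325] yaw 65.19 F [-0.1  0.2 -1.7] op 0.0108
TURN [ 0.0013  0.0002 -0.0019] SHIFT [ 1.5 -0.2  1.6] rows 0.1
```

View pics/w4c.png

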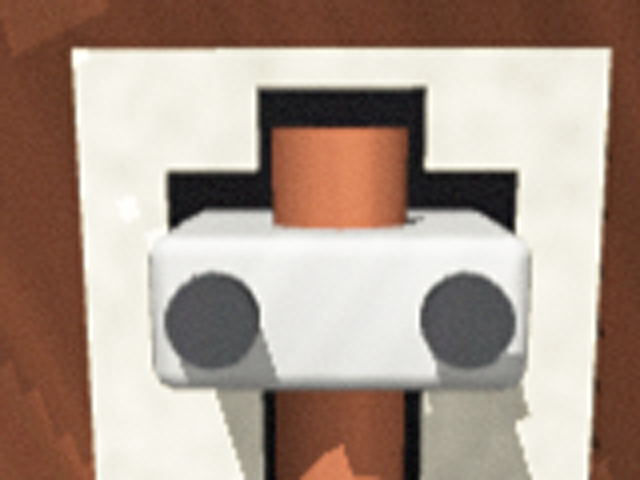

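```bash
python3 - <<'E'
from h import *
c=vision.get_calibration('wrist');C=cam('wrist',c);s=get_state();R=s['tcp_rot']
im=cv2.imread('pics/w4.png')
def tool(p): return (R.T@(p-s['ee_pos'])*1000).round(1)
for uv in [(240+72/4,80+47/4),(240+610/4,80+47/4),(240+87/4,80+350/4),(240+600/4,80+350/4)]: print("pad",tool(p2w(C,uv,.004)))
for uv in [(240+259/4,80+88/4),(240+425/4,80+88/4)]: print("sil end",tool(p2w(C,uv,.004)))
# tube end top edge z=.004+.0285+.0015 at top  (row 127): end face x=70
print("tube L/R", tool(p2w(C,(240+272/4,80+200/4),.0275)),tool(p2w(C,(240+408/4,80+200/4),.0275)))
# clamp top near edge corners (inner face x=47), z=.0415: row 388
for uv in [(240+155/4,80+385/4),(240+527/4,80+385/4)]: print("clamp inner top",tool(p2w(C,uv,.0415)))
print("tube end top",tool(p2w(C,(240+340/4,80+127/4),.034)))
E
```

```text
pad [ 76.5 -30.4  28.4]
pad [76.6 29.8 28.5]
pad [ 42.3 -30.5  28.4]
pad [42.3 30.6 28.5]
sil end [72.2 -9.5 28.4]
sil end [72.2  9.2 28.5]
tube L/R [61.1 -7.   4.9] [61.1  6.2  5. ]
clamp inner top [ 45.6 -17.   -9.1]
clamp inner top [45.6 16.4 -9. ]
tube end top [68.  -0.4 -1.6]
```

Request:
step_arm:
  increments:
    - [[0,0,0],[1.3,0,0.5],1]
    - [[0,0,0],[1.3,0,1.7],1]
    - [[0,0,0],[1.3,0,1.7],1]
    - [[0,0,0],[1.3,0,1.7],1]
    - [[0,0,0],[1.3,0,1.7],1]

```text
time: 7.48
ee_pos: [0.4644, -0.2943, 0.0309]
tcp_rot: [[0.42, 0.908, 0.001], [0.908, -0.42, -0.001], [-0.0, 0.001, -1.0]]
contact_force: [-0.6, 1.6, 7.1]
opening: 0.0112
```

Request:
step_arm:
  increments:
    - [[0,0,0],[0,0,-0.5],0.4]
    - [[0,0,0],[0,0,-0.5],0]
    - [[0,0,0],[0,0,-0.5],-1]
    - [[0,0,0],[0,0,-0.5],-1]
    - [[0,0,0],[0,0,-0.5],-1]
    - [[0,0,0],[0,0,-0.5],-1]
    - [[0,0,0],[0,0,-30],-1]
    - [[0,0,0],[0,0,-70],-1]
    - [[0,0,0],[0,0,-110],-1]
    - [[0,0,0],[0,0,-150],-1]

```text
time: 8.32
ee_pos: [0.4633, -0.2938, 0.1812]
tcp_rot: [[0.42, 0.908, -0.001], [0.908, -0.42, 0.001], [0.0, -0.002, -1.0]]
contact_force: [1.0, 0.0, -0.1]
opening: 0.0852
```

```bash
python3 - <<'E'
from h import *
plan([.4684,.2949,.15],2.95)
im=vision.snapshot('wrist')[:,:,::-1]
cv2.imwrite('pics/w5.png',im)
E
```

```text
t 8.32 pos [ 0.4633 -0.2938  0.1812] yaw 65.19 F [ 1.   0.  -0.1] op 0.0852
TURN [-1.6000e-03  6.0000e-04  1.0862e+00] SHIFT [ 536.4 -242.4   31.8] rows 14.1
```

View pics/w5.png

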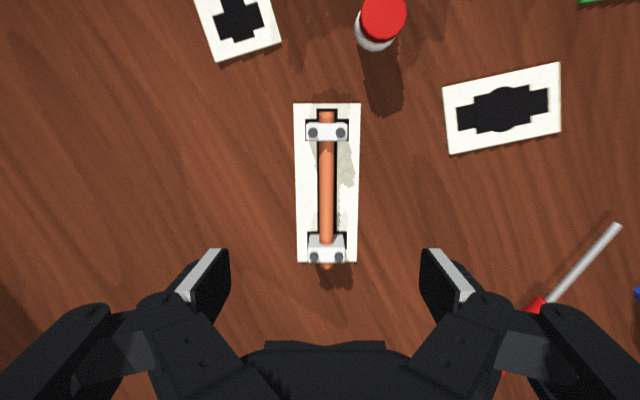

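```bash
python3 - <<'E'
from h import *
c=vision.get_calibration('wrist');C=cam('wrist',c)
im=cv2.imread('pics/w5.png')
padfit(C,im)
m=grey(im,100)
# clamps only: draw crop
cv2.imwrite('pics/w5c.png',cv2.resize(im[90:280,280:375],None,fx=3,fy=3,interpolation=cv2.INTER_CUBIC))
overlay(C,im,'long',(463.5,-296,65.3),.004,(280,90,375,280),'pics/w5o.png',3)
E
```

```text
[503. 107.] 4845 rect [ 649.2 -304.3] [ 63.4 107.3] ang 167.28 centroid 649.1 -304.3
[326. 180.] 7051 rect [ 468.4 -303.8] [ 62.7 162. ] ang 65.36 centroid 468.5 -303.7
```

View pics/w5o.png

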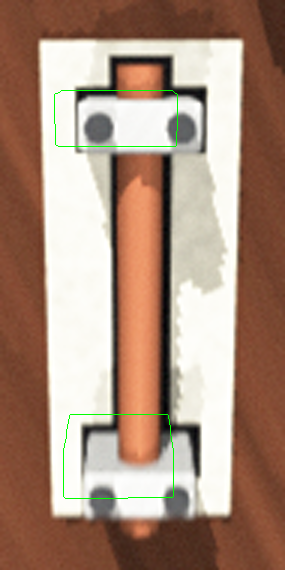

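```bash
python3 - <<'E'
from h import *
c=vision.get_calibration('wrist');C=cam('wrist',c)
im=vision.snapshot('wrist')[:,:,::-1].copy();print(get_state()['ee_pos'])
padfit(C,im)
overlay(C,im,'long',(463.5,-296,65.3),.004,(280,90,375,280),'pics/w6o.png',3)
plan([.4684,.2949,.15],2.95)
E
```

```text
[ 0.46779491 -0.29698623  0.18701331]
[487. 106.] 4383 rect [ 636.4 -296.9] [ 60.8 101.1] ang 167.32 centroid 636.4 -296.9
[319. 176.] 6788 rect [ 463.7 -296.7] [ 60.9 154.7] ang 65.37 centroid 463.7 -296.5
t 8.42 pos [ 0.4678 -0.297   0.187 ] yaw 65.19 F [ 0.9 -0.4 -0.5] op 0.0852
TURN [ 0.0141 -0.0049  1.0864] SHIFT [ 537.6 -248.2   32. ] rows 14.2
```

View pics/w6o.png

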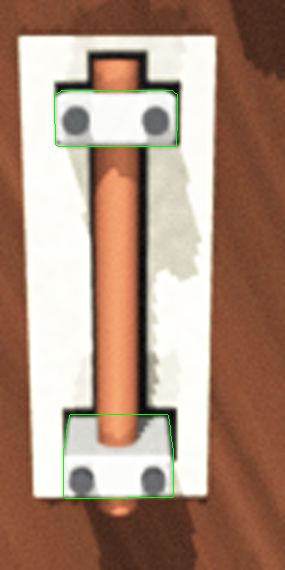

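Request:
step_arm:
  increments:
    - [[0,0,1.086],[537,-246,32],-1]
    - [[0,0,1.086],[537,-246,32],-1]
    - [[0,0,1.086],[537,-246,32],-1]
    - [[0,0,1.086],[537,-246,32],-1]
    - [[0,0,1.086],[537,-246,32],-1]
    - [[0,0,1.086],[537,-246,32],-1]
    - [[0,0,1.086],[537,-246,32],-1]
    - [[0,0,1.086],[537,-246,32],-1]
    - [[0,0,1.086],[537,-246,32],-1]
    - [[0,0,1.086],[537,-246,32],-1]

```text
time: 9.25
ee_pos: [0.4656, 0.0844, 0.1591]
tcp_rot: [[0.999, 0.046, -0.0], [0.046, -0.999, -0.001], [-0.0, 0.001, -1.0]]
contact_force: [2.6, -0.9, -0.6]
opening: 0.0853
```

```bash
python3 - <<'E'
from h import *
plan([.4684,.2949,.12],2.95)
E
```

```text
t 9.25 pos [0.4656 0.0844 0.1591] yaw 2.64 F [ 2.6 -0.9 -0.6] op 0.0853
TURN [ 0.0005  0.0005 -0.0055] SHIFT [  12.5 -210.1   38.9] rows 5.1
```

Request:
step_arm:
  increments:
    - [[0,0,-0.005],[12,-205,38],-1]
    - [[0,0,-0.005],[12,-205,38],-1]
    - [[0,0,-0.005],[12,-205,38],-1]
    - [[0,0,-0.005],[12,-205,38],-1]
    - [[0,0,-0.005],[12,-205,38],-1]
    - [[0,0,-0.005],[12,-205,38],-1]
    - [[0,0,-0.005],[12,-205,38],-1]
    - [[0,0,-0.005],[12,-205,38],-1]
    - [[0,0,-0.005],[12,-205,38],-1]

```text
time: 10.0
ee_pos: [0.467, 0.2873, 0.1213]
tcp_rot: [[0.998, 0.056, -0.001], [0.056, -0.998, -0.001], [-0.001, 0.001, -1.0]]
contact_force: [0.5, -0.4, 1.4]
opening: 0.0858
```

```bash
python3 - <<'E'
from h import *
plan([.4684,.2949,.026],2.95)
E
```

```text
t 10.0 pos [0.467  0.2873 0.1213] yaw 3.21 F [ 0.5 -0.4  1.4] op 0.0858
TURN [0.001  0.0012 0.0045] SHIFT [ 1.9 -7.6 95.3] rows 2.3
```

Request:
step_arm:
  increments:
    - [[0,0,0.005],[2,-7.6,30],-1]
    - [[0,0,0.005],[2,-7.6,65],-1]
    - [[0,0,0.005],[2,-7.6,90],-1]
    - [[0,0,0.005],[2,-7.6,94],-1]
    - [[0,0,0.005],[2,-7.6,94],-1]
    - [[0,0,0.005],[2,-7.6,94],-1]
    - [[0,0,0.005],[2,-7.6,94],-1]

```text
time: 10.58
ee_pos: [0.4705, 0.2963, 0.0294]
tcp_rot: [[0.999, 0.051, 0.003], [0.051, -0.999, 0.001], [0.003, -0.001, -1.0]]
contact_force: [0.4, 0.2, -0.1]
opening: 0.0855
```

```bash
python3 - <<'E'
from h import *
plan([.4684,.2949,.026],2.95)
c=vision.get_calibration('wrist');C=cam('wrist',c)
im=vision.snapshot('wrist')[:,:,::-1].copy();cv2.imwrite('pics/s1.png',im)
E
```

```text
t 10.58 pos [0.4705 0.2963 0.0294] yaw 2.9 F [ 0.4  0.2 -0.1] op 0.0855
TURN [-0.0013 -0.0029 -0.0009] SHIFT [-2.2  1.3  3.4] rows 0.1
```

View pics/s1.png

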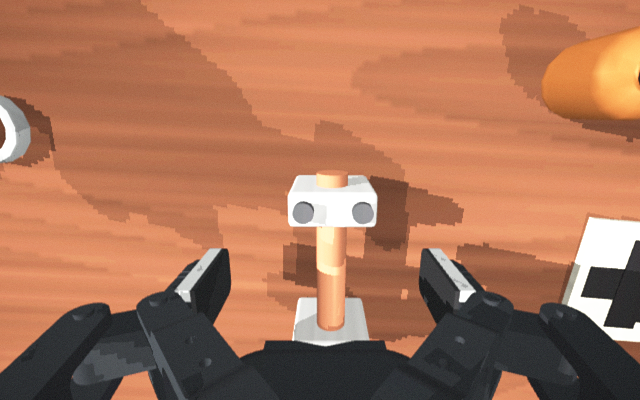

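Request:
step_arm:
  increments:
    - [[0,-0.002,0],[-2.2,1.5,2.8],-1]
    - [[0,-0.002,0],[-2.2,1.5,2.8],-1]
    - [[0,-0.002,0],[-2.2,1.5,2.8],0.3]
    - [[0,-0.002,0],[-2.2,1.5,2.8],1]
    - [[0,-0.002,0],[-2.2,1.5,2.8],1]
    - [[0,-0.002,0],[-2.2,1.5,2.8],1]
    - [[0,-0.002,0],[-2.2,1.5,2.8],1]
    - [[0,-0.002,0],[-2.2,1.5,2.8],1]
    - [[0,-0.002,0],[-2.2,1.5,2.8],1]
    - [[0,-0.002,0],[-2.2,1.5,2.8],1]

```text
time: 11.47
ee_pos: [0.467, 0.2948, 0.0249]
tcp_rot: [[0.999, 0.052, -0.002], [0.052, -0.999, -0.0], [-0.002, -0.0, -1.0]]
contact_force: [-0.6, 0.6, 1.2]
opening: 0.0114
```

```bash
python3 - <<'E'
from h import *
plan([.4684,.2949,.12],2.95)
s=get_state();R=s['tcp_rot']
c=vision.get_calibration('wrist');C=cam('wrist',c)
im=vision.snapshot('wrist')[:,:,::-1].copy();cv2.imwrite('pics/s2.png',im)
M['s1']=[M['short'][1]]
m=grey(im,130); roi=(270,160,395,240)
g=fit(C,m,'s1',(.4684,.2949,2.95),0,roi);overlay(C,im,'s1',g,0,roi,'pics/s2o.png',4,m)
print((R.T@(np.array([g[0]/1000,g[1]/1000,0])-s['ee_pos'])*1000).round(1))
E
```

```text
t 11.47 pos [0.467  0.2948 0.0249] yaw 2.97 F [-0.6  0.6  1.2] op 0.0114
TURN [-0.0001  0.0019  0.0003] SHIFT [  1.2  -0.  -95.1] rows 2.3
s1 xy mm [469.  295.3] yaw 3.69 1-IoU 0.145
[ 2.1 -0.4 24.9]
```

View pics/s2o.png

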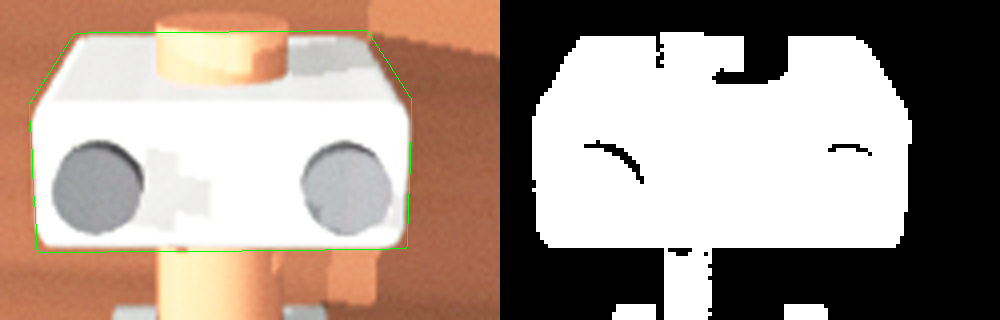

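Request:
step_arm:
  increments:
    - [[0,0,0],[0,0,-20],1]
    - [[0,0,0],[0,0,-50],1]
    - [[0,0,0],[0,0,-80],1]
    - [[0,0,0],[0,0,-100],1]
    - [[0,0,0],[0,0,-100],1]
    - [[0,0,0],[0,0,-100],1]

```text
time: 12.02
ee_pos: [0.4678, 0.2951, 0.1258]
tcp_rot: [[0.999, 0.052, 0.0], [0.052, -0.999, 0.001], [0.0, -0.001, -1.0]]
contact_force: [-0.2, -0.9, -1.8]
opening: 0.0113
```

```bash
python3 - <<'E'
from h import *
plan([.461,-.1041,.12],81.05)
E
```

```text
t 12.02 pos [0.4678 0.2951 0.1258] yaw 2.97 F [-0.2 -0.9 -1.8] op 0.0113
TURN [-7.0000e-04 -1.2000e-03 -1.3628e+00] SHIFT [-27.4 398.3   5.3] rows 10.9
```

Request:
step_arm:
  increments:
    - [[0,0,-0.1],[-2,29,0],1]
    - [[0,0,-0.2],[-4,58,0],1]
    - [[0,0,-0.32],[-6,93,0],1]
    - [[0,0,-0.44],[-9,128,0],1]
    - [[0,0,-0.56],[-11,163,0],1]
    - [[0,0,-0.68],[-14,198,0],1]
    - [[0,0,-0.8],[-16,233,0],1]
    - [[0,0,-0.92],[-18,268,0],1]
    - [[0,0,-1.04],[-21,303,0],1]
    - [[0,0,-1.16],[-23,338,0],1]

```text
time: 12.85
ee_pos: [0.4599, -0.0398, 0.1231]
tcp_rot: [[0.398, 0.917, -0.006], [0.917, -0.398, 0.001], [-0.002, -0.006, -1.0]]
contact_force: [1.2, 0.1, -1.5]
opening: 0.0116
```

```bash
python3 - <<'E'
from h import *
plan([.461,-.1041,.12],81.05)
E
```

```text
t 12.85 pos [ 0.4599 -0.0398  0.1231] yaw 66.55 F [ 1.2  0.1 -1.5] op 0.0116
TURN [-0.0061  0.001  -0.253 ] SHIFT [-58.5  26.6   3. ] rows 2.0
```

Request:
step_arm:
  increments:
    - [[0,0,-0.1],[-30,13,0],1]
    - [[0,0,-0.2],[-55,24,0],1]
    - [[0,0,-0.203],[-59,25,0],1]
    - [[0,0,-0.203],[-59,25,0],1]
    - [[0,0,-0.203],[-59,25,0],1]
    - [[0,0,-0.203],[-59,25,0],1]

```text
time: 13.35
ee_pos: [0.4601, -0.1014, 0.124]
tcp_rot: [[0.21, 0.978, -0.004], [0.978, -0.21, 0.001], [0.0, -0.005, -1.0]]
contact_force: [-0.3, 0.3, -1.4]
opening: 0.0117
```

```bash
python3 - <<'E'
from h import *
plan([.461,-.1041,.034],81.05)
E
```

```text
t 13.35 pos [ 0.4601 -0.1014  0.124 ] yaw 77.85 F [-0.3  0.3 -1.4] op 0.0117
TURN [-0.0045 -0.0003 -0.0559] SHIFT [-2.5  1.9 90. ] rows 2.2
```

Request:
step_arm:
  increments:
    - [[-0.003,0,-0.056],[-2.5,1.9,25],1]
    - [[-0.003,0,-0.056],[-2.5,1.9,55],1]
    - [[-0.003,0,-0.056],[-2.5,1.9,80],1]
    - [[-0.003,0,-0.056],[-2.5,1.9,88],1]
    - [[-0.003,0,-0.056],[-2.5,1.9,88],1]
    - [[-0.003,0,-0.056],[-2.5,1.9,88],1]
    - [[-0.003,0,-0.056],[-2.5,1.9,88],1]

```text
time: 13.93
ee_pos: [0.4633, -0.1052, 0.0379]
tcp_rot: [[0.154, 0.988, 0.003], [0.988, -0.154, -0.001], [-0.001, 0.003, -1.0]]
contact_force: [0.2, 0.2, -1.7]
opening: 0.011
```

```bash
cat > look.py <<'E'
from h import *
import sys
s=get_state();c=vision.get_calibration('wrist')
im=vision.snapshot('wrist')[:,:,::-1].copy()
n=sys.argv[1];x0,y0,x1,y1=map(int,sys.argv[2:6]);k=int(sys.argv[6])
import pickle;pickle.dump((s,c,im),open(n+'.pkl','wb'))
cv2.imwrite(f'pics/{n}.png',cv2.resize(im[y0:y1,x0:x1],None,fx=k,fy=k,interpolation=cv2.INTER_CUBIC))
E
python3 - <<'E'
from h import *
plan([.461,-.1041,.0289],81.05)
E
python3 look.py s3 230 120 420 260 4
```

```text
t 13.93 pos [ 0.4633 -0.1052  0.0379] yaw 81.12 F [ 0.2  0.2 -1.7] op 0.011
TURN [0.003  0.0008 0.0013] SHIFT [ 0.8 -2.4  9. ] rows 0.2
```

View pics/s3.png

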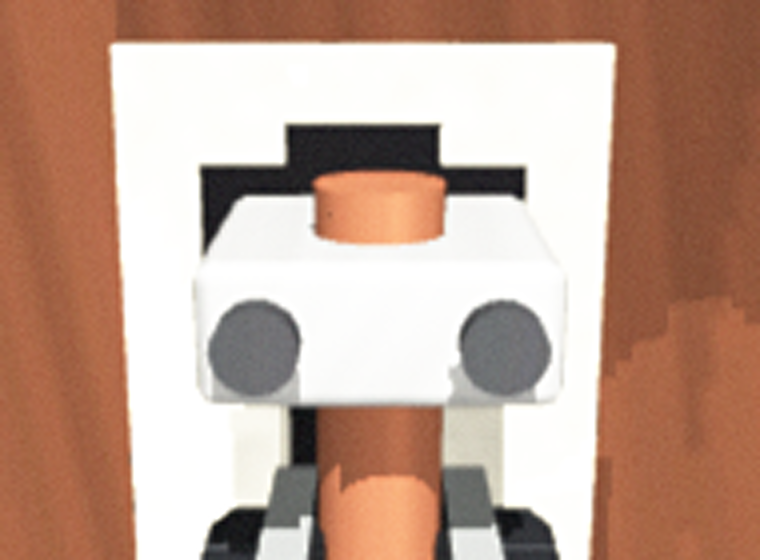

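Request:
step_arm:
  increments:
    - [[0.002,0,0],[0.8,-2.2,4],1]
    - [[0.002,0,0],[0.8,-2.2,7],1]
    - [[0.002,0,0],[0.8,-2.2,7],1]
    - [[0.002,0,0],[0.8,-2.2,7],1]
    - [[0.002,0,0],[0.8,-2.2,7],1]

```text
time: 14.4
ee_pos: [0.4602, -0.1045, 0.03]
tcp_rot: [[0.155, 0.988, -0.001], [0.988, -0.155, -0.0], [-0.001, -0.001, -1.0]]
contact_force: [-0.6, -0.4, -1.6]
opening: 0.0111
```

```bash
python3 - <<'E'
from h import *
plan([.461,-.1041,.0289],81.05)
E
python3 look.py s4 230 120 420 260 4
```

```text
t 14.4 pos [ 0.4602 -0.1045  0.03  ] yaw 81.07 F [-0.6 -0.4 -1.6] op 0.0111
TURN [-0.0007  0.0005  0.0003] SHIFT [0.5 0.7 1.1] rows 0.0
```

View pics/s4.png

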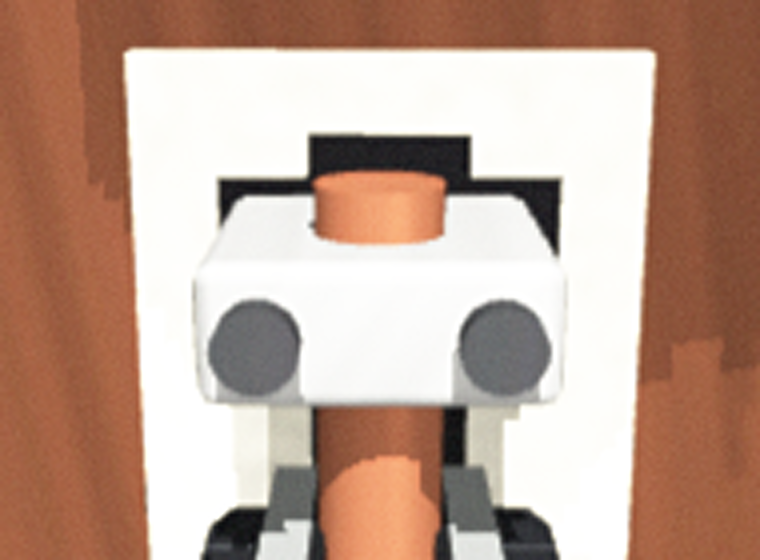

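```bash
python3 - <<'E'
from h import *
import pickle
s,c,im=pickle.load(open('s4.pkl','rb'));C=cam('wrist',c);R=s['tcp_rot']
def t(u,v,z): return (R.T@(p2w(C,(230+(u-1.5)/4,120+(v-1.5)/4),z)-s['ee_pos'])*1000).round(1)
print("pad end",t(125,50,.004),t(656,50,.004)); print("pad side",t(147,500,.004),t(630,500,.004))
print("tube end L,R",t(314,190,.0272),t(446,190,.0272)); print("tube end top",t(380,172,.0337))
print("clamp inner top",t(210,402,.0412),t(557,402,.0412))
print("clamp outer top",t(240,197,.005),t(210,262,.0412),t(550,262,.0412))
E
```

```text
pad end [ 59.1 -29.4  26. ] [59.2 31.  26. ]
pad side [  3.8 -29.5  26.1] [ 3.8 31.  26. ]
tube end L,R [47.  -6.9  2.8] [47.1  6.2  2.8]
tube end top [49.9 -0.4 -3.7]
clamp inner top [ 29.8 -15.9 -11.2] [ 29.8  15.9 -11.2]
clamp outer top [ 42.4 -16.7  25. ] [ 43.  -15.5 -11.2] [ 43.   14.8 -11.2]
```

```bash
python3 - <<'E'
from h import *
import pickle
s,c,im=pickle.load(open('s4.pkl','rb'));C=cam('wrist',c);R=s['tcp_rot']
def t(u,v,z): return (R.T@(p2w(C,(230+(u-1.5)/4,120+(v-1.5)/4),z)-s['ee_pos'])*1000).round(1)
print("bolts",t(253,348,.0451),t(505,348,.0451))
M['s1']=[M['short'][1]]
for dx in (1.5,2.1,3,3.8):
    p=s['ee_pos']+R@np.array([dx/1000,0,0])
    overlay(C,im,'s1',(p[0]*1000,p[1]*1000,81.07),.0051,(270,160,385,230),f'pics/q{dx}.png',4)
a=[cv2.imread(f'pics/q{d}.png') for d in (1.5,2.1,3,3.8)]
o=np.vstack([np.hstack(a[:2]),np.hstack(a[2:])]); cv2.imwrite('pics/qq.png',cv2.resize(o,None,fx=.85,fy=.85))
E
```

```text
bolts [ 36.2 -11.4 -15.1] [ 36.2  10.6 -15.1]
```

View pics/qq.png

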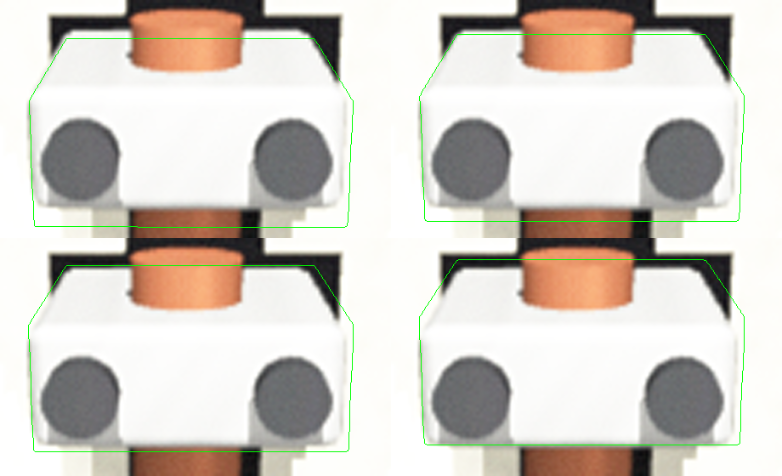

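Request:
step_arm:
  increments:
    - [[0,0,0],[-0.9,1,0],1]
    - [[0,0,0],[-0.9,1,0.8],1]
    - [[0,0,0],[-0.9,1,1.3],1]
    - [[0,0,0],[-0.9,1,1.3],1]
    - [[0,0,0],[-0.9,1,1.3],1]

```text
time: 14.87
ee_pos: [0.4614, -0.1056, 0.0289]
tcp_rot: [[0.155, 0.988, -0.0], [0.988, -0.155, -0.001], [-0.001, -0.0, -1.0]]
contact_force: [-0.0, -0.2, 3.4]
opening: 0.0114
```

```bash
python3 - <<'E'
from h import *
plan([.461,-.1041,.0289],81.05)
E
python3 look.py s5 230 120 420 260 4
```

```text
t 14.87 pos [ 0.4614 -0.1056  0.0289] yaw 81.09 F [-0.  -0.2  3.4] op 0.0114
TURN [-0.0001  0.0008  0.0006] SHIFT [ 1.4 -0.6  0. ] rows 0.0
```

View pics/s5.png

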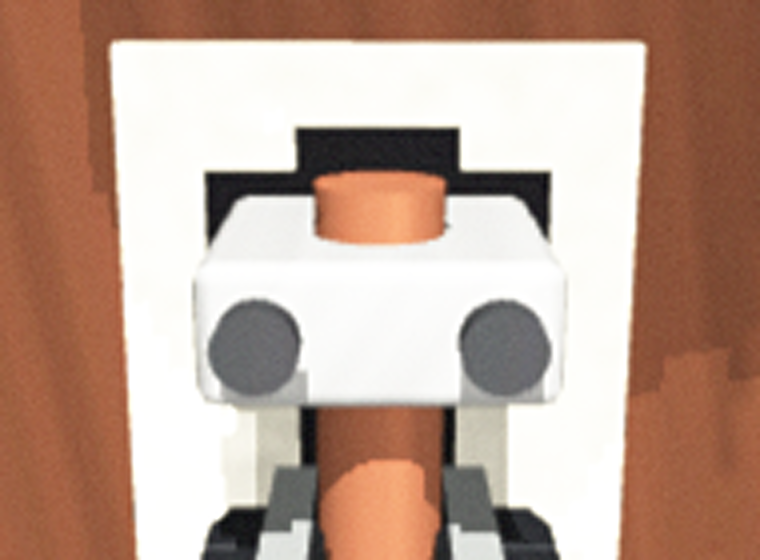

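Request:
step_arm:
  increments:
    - [[0,0,0],[0,0,-0.3],0.4]
    - [[0,0,0],[0,0,-0.3],0]
    - [[0,0,0],[0,0,-0.3],-1]
    - [[0,0,0],[0,0,-0.3],-1]
    - [[0,0,0],[0,0,-0.3],-1]
    - [[0,0,0],[0,0,-0.3],-1]
    - [[0,0,0],[0,0,-30],-1]
    - [[0,0,0],[0,0,-70],-1]
    - [[0,0,0],[0,0,-110],-1]
    - [[0,0,0],[0,0,-150],-1]

```text
time: 15.75
ee_pos: [0.4604, -0.1051, 0.1799]
tcp_rot: [[0.155, 0.988, -0.003], [0.988, -0.155, 0.0], [-0.0, -0.003, -1.0]]
contact_force: [0.6, -0.5, -0.5]
opening: 0.0852
```

Request:
step_arm:
  increments:
    - [[0,0,0],[0,0,0],-1]
    - [[0,0,0],[0,0,0],-1]
    - [[0,0,0],[0,0,0],-1]
    - [[0,0,0],[0,0,0],-1]

```text
time: 16.08
ee_pos: [0.4599, -0.1049, 0.1773]
tcp_rot: [[0.155, 0.988, -0.004], [0.988, -0.155, 0.001], [0.0, -0.004, -1.0]]
contact_force: [-0.8, 0.3, -0.1]
opening: 0.0855
```

```bash
python3 look.py s6 0 0 640 400 1; python3 - <<'E'
from h import *
import pickle
s,c,im=pickle.load(open('s6.pkl','rb'));C=cam('wrist',c)
padfit(C,im)
overlay(C,im,'short',(461.3,-102.5,81.05),.004,(250,70,400,260),'pics/s6o.png',3)
E
```

```text
[538. 156.] 3206 rect [ 660.  -111.5] [39.5 79.3] ang 128.81 centroid 659.2 -109.2
[327. 178.] 5862 rect [ 461.2 -102.6] [ 61.1 114.5] ang 81.13 centroid 461.2 -102.7
[447. 262.] 1079 rect [ 572.3 -207.7] [34.4 84.6] ang 124.67 centroid 568.9 -207.0
[366. 315.] 2350 rect [ 480.9 -260.4] [62.9 79.4] ang 65.68 centroid 481.0 -254.3
```

View pics/s6o.png

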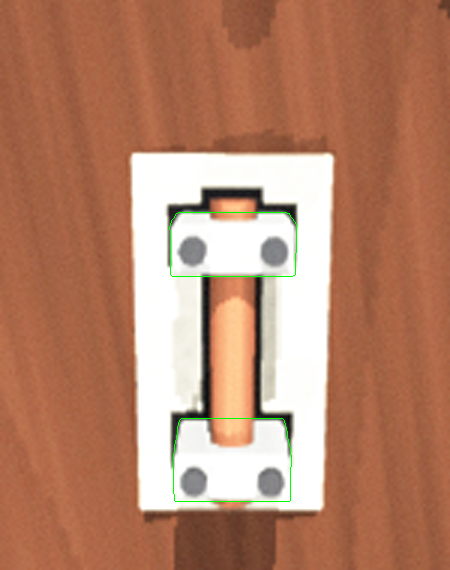

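View pics/s6.png

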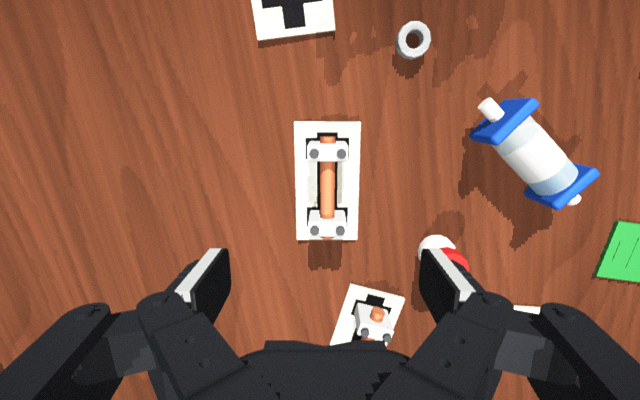

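```bash
python3 - <<'E'
from h import *
import pickle
s,c,im=pickle.load(open('s6.pkl','rb'));C=cam('wrist',c)
a=im.astype(int); blue=(a[:,:,0]>a[:,:,2]+40)
m=grey(im,100,.3)|blue
roi=(455,80,610,225)
g=fit(C,m,'bulb',(.64,-.102,-40),0,roi); overlay(C,im,'bulb',g,0,roi,'pics/b1o.png',3,m)
E
```

```text
bulb xy mm [640.2 -99.2] yaw -51.3 1-IoU 0.063
```

View pics/b1o.png

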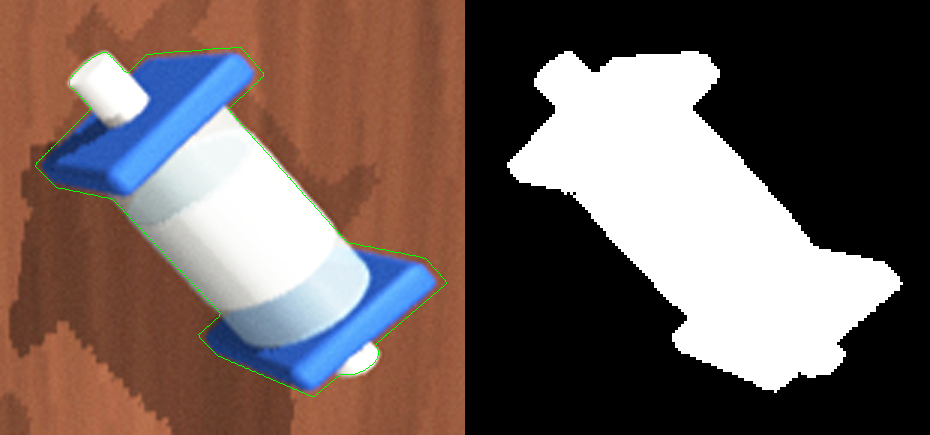

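```bash
python3 - <<'E'
from h import *
plan([.6402,-.0992,.12],128.7)
E
```

```text
t 16.13 pos [ 0.4598 -0.1049  0.177 ] yaw 81.08 F [-1.8  0.8  0.4] op 0.0854
TURN [-0.0044 -0.0021 -0.8311] SHIFT [ 33.6 177.6  56.2] rows 6.7
```

Request:
step_arm:
  increments:
    - [[-0.003,-0.002,-0.831],[33.6,177.6,0],-1]
    - [[-0.003,-0.002,-0.831],[33.6,177.6,0],-1]
    - [[-0.003,-0.002,-0.831],[33.6,177.6,20],-1]
    - [[-0.003,-0.002,-0.831],[33.6,177.6,56],-1]
    - [[-0.003,-0.002,-0.831],[33.6,177.6,56],-1]
    - [[-0.003,-0.002,-0.831],[33.6,177.6,56],-1]
    - [[-0.003,-0.002,-0.831],[33.6,177.6,56],-1]
    - [[-0.003,-0.002,-0.831],[33.6,177.6,56],-1]
    - [[-0.003,-0.002,-0.831],[33.6,177.6,56],-1]
    - [[-0.003,-0.002,-0.831],[33.6,177.6,56],-1]

```text
time: 16.97
ee_pos: [0.6411, -0.0996, 0.1215]
tcp_rot: [[-0.623, 0.782, 0.0], [0.782, 0.623, -0.001], [-0.001, -0.0, -1.0]]
contact_force: [1.0, 0.9, 0.1]
opening: 0.0855
```

```bash
python3 - <<'E'
from h import *
plan([.6402,-.0992,.025],128.7)
E
python3 look.py b2 0 0 640 400 1
```

```text
t 16.97 pos [ 0.6411 -0.0996  0.1215] yaw 128.56 F [1.  0.9 0.1] op 0.0855
TURN [-0.0003  0.0011 -0.0025] SHIFT [ 1.  -0.4 96.5] rows 2.3
```

View pics/b2.png

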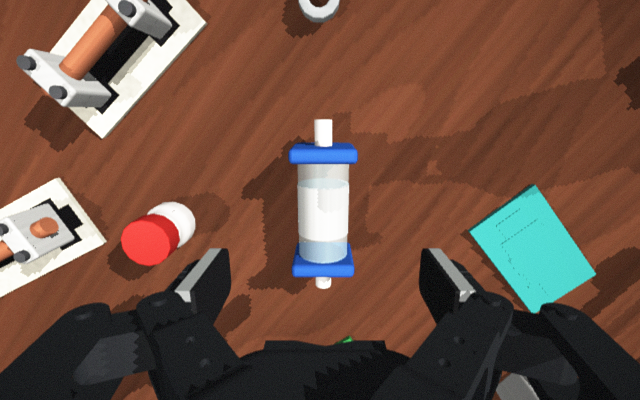

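```bash
python3 - <<'E'
from h import *
import pickle
s,c,im=pickle.load(open('b2.pkl','rb'));C=cam('wrist',c)
a=im.astype(int); blue=(a[:,:,0]>a[:,:,2]+40)
m=grey(im,90,.3)|blue
roi=(270,105,380,300)
g=fit(C,m,'bulb',(.64,-.1,128.7),0,roi); overlay(C,im,'bulb',g,0,roi,'pics/b2o.png',3,m)
E
```

```text
bulb xy mm [639.7 -99.4] yaw 128.45 1-IoU 0.049
```

View pics/b2o.png

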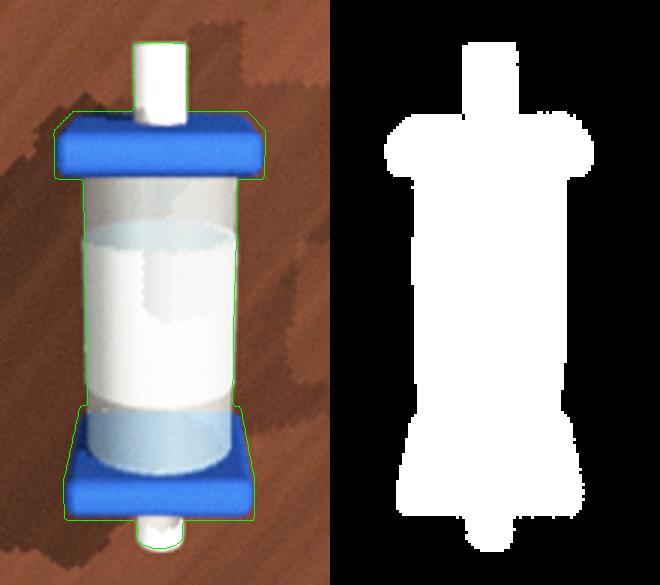

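Request:
step_arm:
  increments:
    - [[0,0,0],[1,-0.5,30],-1]
    - [[0,0,0],[1,-0.5,65],-1]
    - [[0,0,0],[1,-0.5,88],-1]
    - [[0,0,0],[1,-0.5,94],-1]
    - [[0,0,0],[1,-0.5,94],-1]
    - [[0,0,0],[1,-0.5,94],-1]
    - [[0,0,0],[1,-0.5,94],-1]

```text
time: 17.6
ee_pos: [0.6425, -0.0998, 0.0304]
tcp_rot: [[-0.625, 0.781, 0.006], [0.781, 0.625, -0.002], [-0.005, 0.003, -1.0]]
contact_force: [-1.2, -0.7, 0.1]
opening: 0.0852
```

```bash
python3 - <<'E'
from h import *
plan([.6399,-.0994,.025],128.5)
E
```

```text
t 17.6 pos [ 0.6425 -0.0998  0.0304] yaw 128.66 F [-1.2 -0.7  0.1] op 0.0852
TURN [0.0032 0.0054 0.0029] SHIFT [ 2.  -1.8  5.4] rows 0.1
```

Request:
step_arm:
  increments:
    - [[0.002,0.004,0.003],[2,-1.8,5],-1]
    - [[0.002,0.004,0.003],[2,-1.8,5],-1]
    - [[0.002,0.004,0.003],[2,-1.8,5],-0.3]
    - [[0.002,0.004,0.003],[2,-1.8,5],0]
    - [[0.002,0.004,0.003],[2,-1.8,5],0.3]
    - [[0.002,0.004,0.003],[2,-1.8,5],0.7]
    - [[0.002,0.004,0.003],[2,-1.8,5],1]
    - [[0.002,0.004,0.003],[2,-1.8,5],1]
    - [[0.002,0.004,0.003],[2,-1.8,5],1]
    - [[0.002,0.004,0.003],[2,-1.8,5],1]
  grip_force: 28

```text
time: 18.43
ee_pos: [0.6386, -0.099, 0.0237]
tcp_rot: [[-0.623, 0.782, -0.001], [0.782, 0.623, 0.0], [0.001, -0.001, -1.0]]
contact_force: [-1.1, 0.2, 4.3]
opening: 0.0352
```

```bash
python3 - <<'E'
from h import *
plan([.6399,-.0994,.025],128.5)
E
python3 look.py b3 200 30 460 400 2;python3 - <<'E'
from h import *
import pickle
s,c,im=pickle.load(open('b3.pkl','rb'));C=cam('wrist',c);R=s['tcp_rot']
p=s['ee_pos'];
M['b1']=[M['bulb'][1],cylx(.04,.062,.022,.006),cylx(.012,.04,.022,.018)]
a=im.astype(int); blue=(a[:,:,0]>a[:,:,2]+40)
m=grey(im,90,.3)|blue
roi=(240,60,420,230)
g=fit(C,m,'b1',(.6399,-.0994,128.7),0,roi); overlay(C,im,'b1',g,0,roi,'pics/b3o.png',3,m)
print((R.T@(np.array([g[0]/1000,g[1]/1000,0])-s['ee_pos'])*1000).round(1))
E
```

```text
t 18.43 pos [ 0.6386 -0.099   0.0237] yaw 128.52 F [-1.1  0.2  4.3] op 0.0352
TURN [-0.0008 -0.001   0.0003] SHIFT [-1.1  0.8 -1.3] rows 0.0
b1 xy mm [ 640.2 -100.4] yaw 128.57 1-IoU 0.067
[-2.1  0.4 23.7]
```

View pics/b3.png

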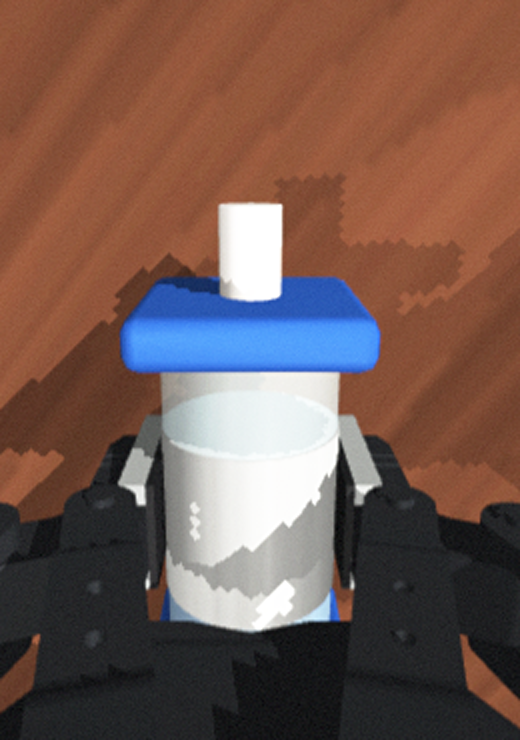

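View pics/b3o.png

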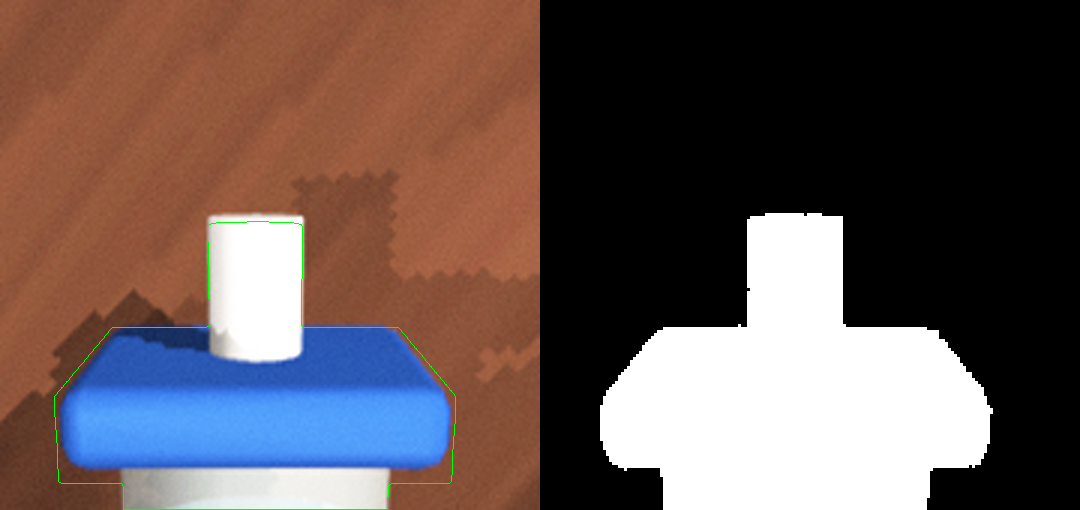

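Request:
step_arm:
  increments:
    - [[0,0,0],[0,0,-10],1]
    - [[0,0,0],[0,0,-30],1]
    - [[0,0,0],[0,0,-55],1]
    - [[0,0,0],[0,0,-80],1]
    - [[0,0,0],[0,0,-95],1]
    - [[0,0,0],[0,0,-100],1]
    - [[0,0,0],[0,0,-100],1]

```text
time: 19.07
ee_pos: [0.6395, -0.0992, 0.1253]
tcp_rot: [[-0.623, 0.782, 0.002], [0.782, 0.623, -0.0], [-0.001, 0.001, -1.0]]
contact_force: [0.5, -0.2, -1.0]
opening: 0.035
```

```bash
python3 - <<'E'
from h import *
plan([.4578,.0993,.125],87.7)
E
```

```text
t 19.07 pos [ 0.6395 -0.0992  0.1253] yaw 128.52 F [ 0.5 -0.2 -1. ] op 0.035
TURN [0.0014 0.0008 0.7124] SHIFT [ 2.685e+02 -1.850e+01 -1.000e-01] rows 6.5
```

Request:
step_arm:
  increments:
    - [[0,0,0.04],[14,-1,0],1]
    - [[0,0,0.12],[44,-3,0],1]
    - [[0,0,0.21],[79,-5,0],1]
    - [[0,0,0.3],[114,-8,0],1]
    - [[0,0,0.4],[149,-10,0],1]
    - [[0,0,0.49],[184,-13,0],1]
    - [[0,0,0.58],[219,-15,0],1]
    - [[0,0,0.66],[249,-17,0],1]
    - [[0,0,0.71],[264,-18,0],1]
    - [[0,0,0.712],[268.5,-18.5,0],1]

```text
time: 19.9
ee_pos: [0.4526, 0.1009, 0.1224]
tcp_rot: [[0.039, 0.999, -0.007], [0.999, -0.039, 0.0], [-0.0, -0.007, -1.0]]
contact_force: [-0.1, 0.3, -1.0]
opening: 0.0349
```

Request:
step_arm:
  increments:
    - [[0,0,0],[0,0,20],1]
    - [[0,0,0],[0,0,45],1]
    - [[0,0,0],[0,0,60],1]
    - [[0,0,0],[0,0,65],1]
    - [[0,0,0],[0,0,65],1]
    - [[0,0,0],[0,0,65],1]

```text
time: 20.4
ee_pos: [0.4571, 0.0992, 0.0585]
tcp_rot: [[0.04, 0.999, -0.003], [0.999, -0.04, 0.0], [0.0, -0.003, -1.0]]
contact_force: [-0.3, 0.0, -1.3]
opening: 0.035
```

```bash
python3 - <<'E'
from h import *
plan([.4578,.0993,.031],87.7)
E
```

```text
t 20.4 pos [0.4571 0.0992 0.0585] yaw 87.73 F [-0.3  0.  -1.3] op 0.035
TURN [-0.0026 -0.0001  0.0005] SHIFT [ 0.1  0.8 27.5] rows 0.7
```

Request:
step_arm:
  increments:
    - [[-0.002,0,0],[0,0.8,12],1]
    - [[-0.002,0,0],[0,0.8,22],1]
    - [[-0.002,0,0],[0,0.8,27.5],1]
    - [[-0.002,0,0],[0,0.8,27.5],1]
    - [[-0.002,0,0],[0,0.8,27.5],1]
    - [[-0.002,0,0],[0,0.8,27.5],1]

```text
time: 20.9
ee_pos: [0.4581, 0.0996, 0.0319]
tcp_rot: [[0.04, 0.999, 0.002], [0.999, -0.04, 0.0], [0.001, 0.002, -1.0]]
contact_force: [-0.2, 0.7, -1.2]
opening: 0.0351
```

```bash
python3 - <<'E'
from h import *
plan([.4578,.0993,.0277],87.7)
E
python3 look.py b4 230 80 420 260 4
```

```text
t 20.9 pos [0.4581 0.0996 0.0319] yaw 87.72 F [-0.2  0.7 -1.2] op 0.0351
TURN [ 0.0015 -0.0005  0.0004] SHIFT [-0.3 -0.3  4.2] rows 0.1
```

View pics/b4.png

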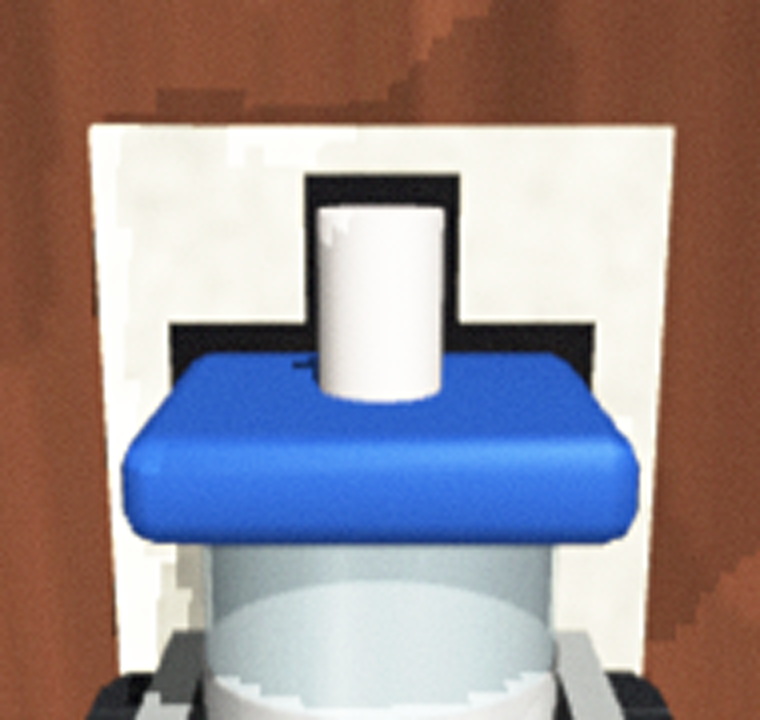

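```bash
python3 - <<'E'
from h import *
import pickle
s,c,im=pickle.load(open('b4.pkl','rb'));C=cam('wrist',c);R=s['tcp_rot']
def t(u,v,z): return (R.T@(p2w(C,(230+(u-1.5)/4,80+(v-1.5)/4),z)-s['ee_pos'])*1000).round(1)
print("pad end(70)",t(90,126,.004),t(674,126,.004))
print("sil nozzle end(65)",t(382,175,.004), "sil guard(48)",t(382,324,.004))
print("guard outer bottom(45)",t(250,353,.0082),t(520,353,.0082))
print("guard inner top(35)",t(380,543,.0522)); print("nozzle end top (62)",t(380,206,.0362)); print("nozzle LR",t(318,300,.030),t(443,300,.030))
E
```

```text
pad end(70) [ 68.4 -33.1  27.9] [68.4 33.1 28. ]
sil nozzle end(65) [63. -0. 28.] sil guard(48) [45.9 -0.  28. ]
guard outer bottom(45) [ 43.1 -15.2  23.7] [43.2 15.9 23.8]
guard inner top(35) [ 34.7  -0.2 -20.2]
nozzle end top (62) [61.4 -0.3 -4.2]
nozzle LR [52.1 -6.3  2. ] [52.1  5.9  2. ]
```

Request:
step_arm:
  increments:
    - [[0.001,0,0],[-0.6,0,1.5],1]
    - [[0.001,0,0],[-0.6,0,2.5],1]
    - [[0.001,0,0],[-0.6,0,3.3],1]
    - [[0.001,0,0],[-0.6,0,4],1]
    - [[0.001,0,0],[-0.6,0,4.4],1]
    - [[0.001,0,0],[-0.6,0,4.4],1]
    - [[0.001,0,0],[-0.6,0,4.4],1]

```text
time: 21.53
ee_pos: [0.4576, 0.099, 0.0277]
tcp_rot: [[0.04, 0.999, -0.0], [0.999, -0.04, 0.0], [0.0, -0.0, -1.0]]
contact_force: [-1.6, -0.4, 8.1]
opening: 0.0349
```

```bash
python3 - <<'E'
from h import *
plan([.4578,.0993,.0277],87.7)
E
python3 look.py b5 230 80 420 260 4
```

```text
t 21.53 pos [0.4576 0.099  0.0277] yaw 87.73 F [-1.6 -0.4  8.1] op 0.0349
TURN [-0.0001 -0.0004  0.0005] SHIFT [ 0.3  0.2 -0. ] rows 0.0
```

View pics/b5.png

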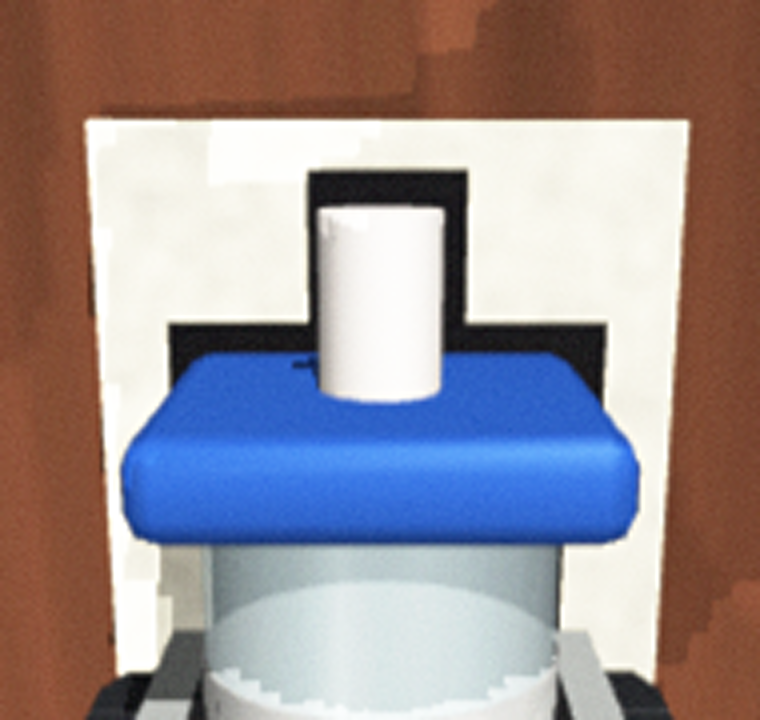

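Request:
step_arm:
  increments:
    - [[0,0,0],[0,0,-0.6],1]
    - [[0,0,0],[0,0,-0.6],0.15]
    - [[0,0,0],[0,0,-0.6],0]
    - [[0,0,0],[0,0,-0.6],-0.2]
    - [[0,0,0],[0,0,-0.6],-1]
    - [[0,0,0],[0,0,-0.6],-1]
    - [[0,0,0],[0,0,-0.6],-1]
    - [[0,0,0],[0,0,-20],-1]
    - [[0,0,0],[0,0,-60],-1]
    - [[0,0,0],[0,0,-100],-1]

```text
time: 22.42
ee_pos: [0.4558, 0.0987, 0.1266]
tcp_rot: [[0.04, 0.999, -0.006], [0.999, -0.04, -0.0], [-0.001, -0.006, -1.0]]
contact_force: [1.3, 0.2, 0.4]
opening: 0.0859
```

Request:
step_arm:
  increments:
    - [[0,0,0],[0,0,-40],-1]
    - [[0,0,0],[0,0,-60],-1]
    - [[0,0,0],[0,0,-60],-1]
    - [[0,0,0],[0,0,-60],-1]
    - [[0,0,0],[0,0,-60],-1]

```text
time: 22.83
ee_pos: [0.4566, 0.0988, 0.1861]
tcp_rot: [[0.04, 0.999, -0.002], [0.999, -0.04, 0.0], [0.0, -0.002, -1.0]]
contact_force: [-0.6, -0.3, 0.3]
opening: 0.0853
```

```bash
python3 look.py b6 0 0 640 400 1; python3 - <<'E'
from h import *
import pickle
s,c,im=pickle.load(open('b6.pkl','rb'));C=cam('wrist',c)
padfit(C,im)
overlay(C,im,'bulb',(457.8,98.2,87.7),.004,(250,70,400,260),'pics/b6o.png',3)
plan([.5,.292,.2],0)
E
```

```text
[327. 181.] 7531 rect [458.   95.3] [ 67.6 145.6] ang 87.73 centroid 458.0 96.3
[339. 326.] 1555 rect [466.9 -67.8] [49.2 61.5] ang 171.07 centroid 465.6 -65.3
t 22.88 pos [0.4562 0.0987 0.1854] yaw 87.72 F [-0.9 -0.5 -0.4] op 0.0853
TURN [-0.0031  0.0032  1.531 ] SHIFT [194.9  36.1 -14.7] rows 12.3
```

View pics/b6o.png

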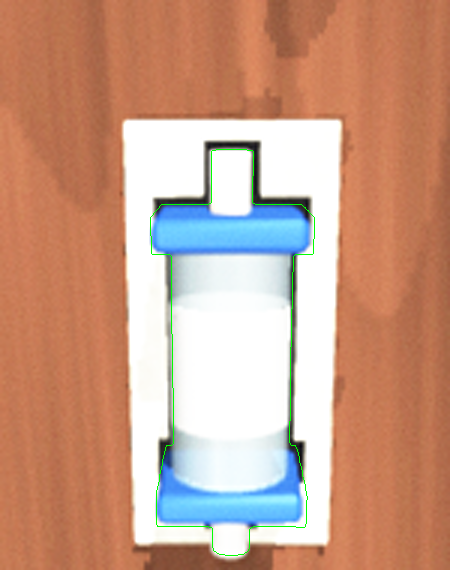

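View pics/b6.png

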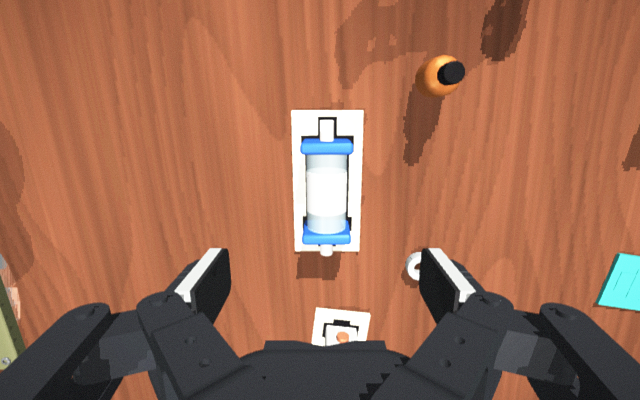

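```bash
python3 - <<'E'
from h import *
import pickle
c,im=pickle.load(open('w2.pkl','rb'));C=cam('wrist',c)
cv2.imwrite('pics/v0.png',cv2.resize(im[50:115,200:290],None,fx=7,fy=7,interpolation=cv2.INTER_CUBIC))
for y in (-104,-98,-92): 
  pass
overlay(C,im,'valve',(631,290,-95),0,(200,50,290,115),'pics/v0.png',8)
E
```

```text
(no output)
```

View pics/v0.png

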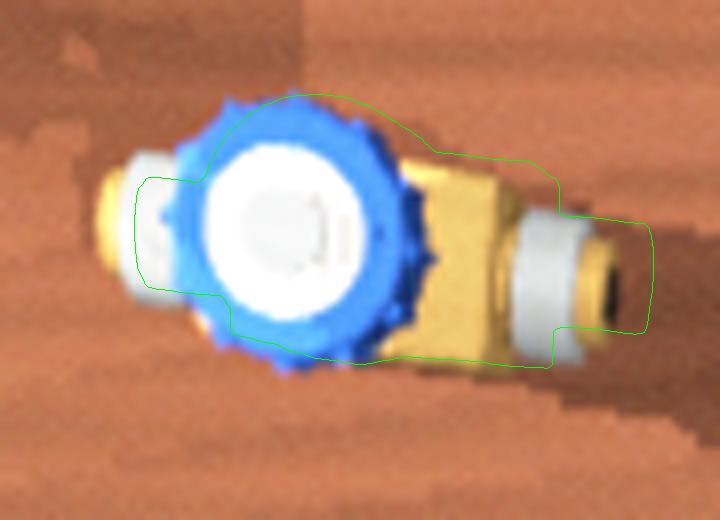

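```bash
python3 - <<'E'
from h import *
plan([.632,.296,.19],81)
E
```

```text
t 22.88 pos [0.4562 0.0987 0.1854] yaw 87.72 F [-0.9 -0.5 -0.4] op 0.0853
TURN [-0.004   0.0004  0.1173] SHIFT [204.1 167.8  -5.3] rows 6.3
```

Request:
step_arm:
  increments:
    - [[-0.002,0,0.117],[204,168,-5],-1]
    - [[-0.002,0,0.117],[204,168,-5],-1]
    - [[-0.002,0,0.117],[204,168,-5],-1]
    - [[-0.002,0,0.117],[204,168,-5],-1]
    - [[-0.002,0,0.117],[204,168,-5],-1]
    - [[-0.002,0,0.117],[204,168,-5],-1]
    - [[-0.002,0,0.117],[204,168,-5],-1]
    - [[-0.002,0,0.117],[204,168,-5],-1]
    - [[-0.002,0,0.117],[204,168,-5],-1]
    - [[-0.002,0,0.117],[204,168,-5],-1]

```text
time: 23.72
ee_pos: [0.6318, 0.295, 0.1894]
tcp_rot: [[0.156, 0.988, -0.004], [0.988, -0.156, -0.002], [-0.003, -0.003, -1.0]]
contact_force: [0.1, -0.4, -0.1]
opening: 0.0856
```

```bash
python3 look.py v1 240 80 420 280 3; python3 - <<'E'
from h import *
import pickle
s,c,im=pickle.load(open('v1.pkl','rb'));C=cam('wrist',c);print(s['ee_pos'],s['joint_pos'].round(2))
overlay(C,im,'valve',(632,296,81),0,(240,80,420,280),'pics/v1o.png',3)
E
```

```text
[0.63178174 0.29496926 0.18937633] [ 0.38  0.52  1.31 -0.    1.31  0.53]
```

View pics/v1o.png

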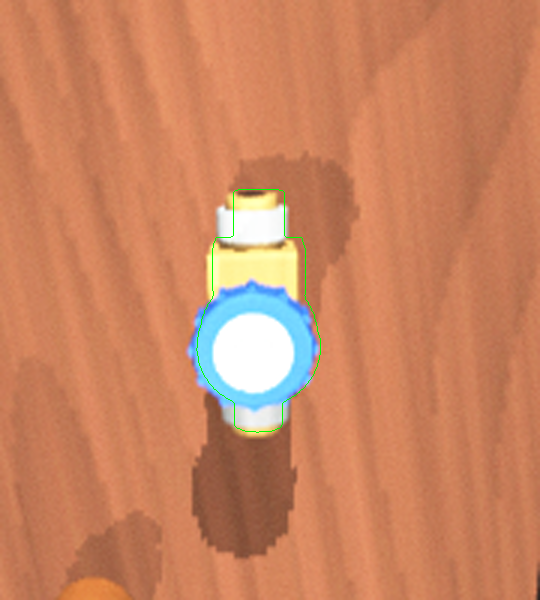

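```bash
python3 - <<'E'
from h import *
import pickle
s,c,im=pickle.load(open('v1.pkl','rb'));C=cam('wrist',c);R=s['tcp_rot'];print(s['ee_pos'])
cv2.imwrite('pics/v1z.png',cv2.resize(im[135:230,295:355],None,fx=8,fy=8,interpolation=cv2.INTER_CUBIC)[:600*95//60])
def t(u,v,z): return p2w(C,(240+(u-1)/3,80+(v-1)/3),z)*1000
print("knob white centre",t(253,353,.058).round(1))
print("front port end centre",t(253,191,.018).round(1), "rear end",t(259,437,.013).round(1))
# white disc
b=im.astype(int);m=((b.min(2)>225)).astype(np.uint8);m[:, :300]=0;m[:,345:]=0;m[:180]=0;m[213:]=0
M_=cv2.moments(m,True);u,v=M_['m10']/M_['m00'],M_['m01']/M_['m00'];print(u,v,m.sum(),(p2w(C,(u,v),.058)*1000).round(1))
blue=(b[:,:,0]>b[:,:,2]+50).astype(np.uint8);blue[:160]=0;blue[230:]=0;blue[:,:295]=0;blue[:,355:]=0
cn=max(cv2.findContours(blue,0,1)[0],key=cv2.contourArea);(u,v),r=cv2.minEnclosingCircle(cn);print(u,v,r,(p2w(C,(u,v),.052)*1000).round(1))
E
```

```text
[0.63178174 0.29496926 0.18937633]
knob white centre [630.4 294.6  58. ]
front port end centre [636.5 334.2  18. ] rear end [625.7 253.5  13. ]
323.9507299270073 197.22080291970804 548 [630.4 294.7  58. ]
324.256591796875 195.3552703857422 22.39063835144043 [630.6 294.6  52. ]
```

View pics/v1z.png

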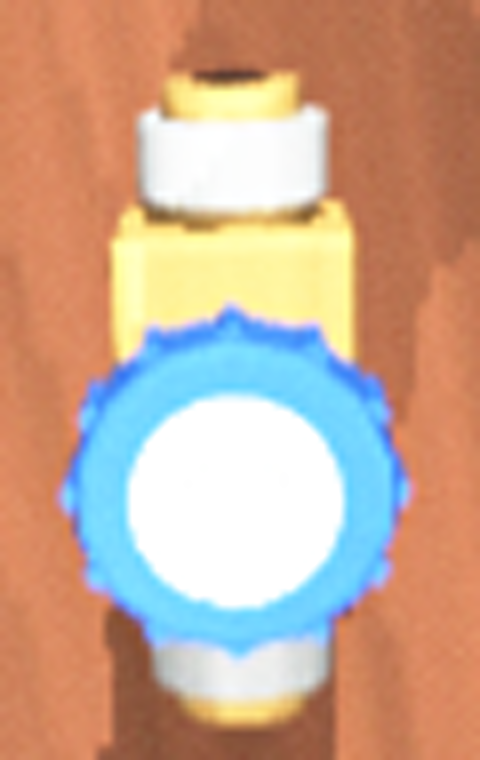

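```bash
python3 - <<'E'
from h import *
import pickle
s,c,im=pickle.load(open('v1.pkl','rb'));C=cam('wrist',c)
def t(u,v,z): return p2w(C,(295+(u-3.5)/8,135+(v-3.5)/8),z)*1000
f=(t(138,150,.014)+t(328,150,.014))/2; r=(t(153,665,.014)+t(331,665,.014))/2
b=(t(113,240,.026)+t(354,240,.026))/2
k=np.array([630.4,294.7,0])
print(f.round(1),r.round(1),b.round(1))
for p,q in((f,r),(b,r),(f,k),(b,k),(k,r)): d=p-q;print(np.degrees(np.arctan2(d[1],d[0])).round(2))
f2=(t(165,100,.014)+t(300,100,.014))/2;r2=(t(180,700,.014)+t(305,700,.014))/2;d=f2-r2;print(f2,r2,np.degrees(np.arctan2(d[1],d[0])).round(2))
print("block edge dirs");l=t(113,245,.026)-t(113,350,.026);print(np.degrees(np.arctan2(l[1],l[0])))
l=t(354,245,.026)-t(356,355,.026);print(np.degrees(np.arctan2(l[1],l[0])))
e=t(354,240,.026)-t(113,240,.026);print(np.degrees(np.arctan2(e[1],e[0]))+90)
E
```

```text
[634.7 324.8  14. ] [625.9 262.   14. ] [633.5 316.3  26. ]
82.03
82.05
81.92
81.93
82.12
[635.5171877  330.52159637  14.        ] [625.22860751 257.47849837  14.        ] 81.98
block edge dirs
80.29432960647702
82.7913840380231
81.10019148625305
```

```bash
python3 - <<'E'
from h import *
plan([.6304,.2945,.060],82)
E
```

```text
t 23.77 pos [0.6319 0.2947 0.1901] yaw 80.99 F [ 0.2 -0.1  0.4] op 0.0851
TURN [-0.0023  0.0021 -0.0176] SHIFT [ -0.2  -1.1 130.1] rows 3.1
```

Request:
step_arm:
  increments:
    - [[-0.002,0.002,-0.018],[-0.2,-1.2,40],-1]
    - [[-0.002,0.002,-0.018],[-0.2,-1.2,80],-1]
    - [[-0.002,0.002,-0.018],[-0.2,-1.2,115],-1]
    - [[-0.002,0.002,-0.018],[-0.2,-1.2,130],-1]
    - [[-0.002,0.002,-0.018],[-0.2,-1.2,130],-1]
    - [[-0.002,0.002,-0.018],[-0.2,-1.2,130],-1]
    - [[-0.002,0.002,-0.018],[-0.2,-1.2,130],-1]
    - [[-0.002,0.002,-0.018],[-0.2,-1.2,130],-1]

```text
time: 24.43
ee_pos: [0.634, 0.2963, 0.0644]
tcp_rot: [[0.139, 0.99, 0.008], [0.99, -0.139, 0.003], [0.004, 0.007, -1.0]]
contact_force: [0.0, -0.6, -0.2]
opening: 0.0856
```

```bash
python3 - <<'E'
from h import *
plan([.6304,.2945,.052],82)
E
python3 look.py v2 0 0 640 400 1
```

```text
t 24.43 pos [0.634  0.2963 0.0644] yaw 82.02 F [ 0.  -0.6 -0.2] op 0.0856
TURN [ 0.007  -0.0045  0.0004] SHIFT [-2.3 -3.4 12.4] rows 0.3
```

View pics/v2.png

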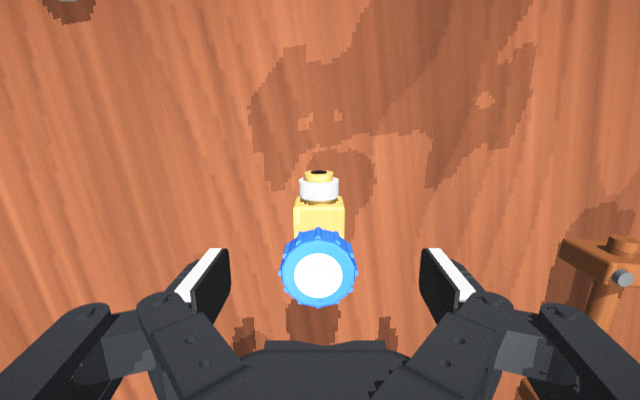

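Request:
step_arm:
  increments:
    - [[0.004,-0.003,0],[-1.8,-2.5,11.5],-1]
    - [[0.004,-0.003,0],[-1.8,-2.5,11.5],-1]
    - [[0.004,-0.003,0],[-1.8,-2.5,11.5],-1]
    - [[0.004,-0.003,0],[-1.8,-2.5,11.5],-1]
    - [[0.004,-0.003,0],[-1.8,-2.5,11.5],-1]
    - [[0.004,-0.003,0],[-1.8,-2.5,11.5],-1]

```text
time: 24.98
ee_pos: [0.6299, 0.2948, 0.0504]
tcp_rot: [[0.138, 0.99, -0.001], [0.99, -0.138, -0.0], [-0.001, -0.001, -1.0]]
contact_force: [0.3, 0.4, -0.5]
opening: 0.0854
```

```bash
python3 - <<'E'
from h import *
plan([.6304,.2945,.052],82)
E
```

```text
t 24.98 pos [0.6299 0.2948 0.0504] yaw 82.06 F [ 0.3  0.4 -0.5] op 0.0854
TURN [-0.0006  0.0006  0.001 ] SHIFT [-0.2  0.5 -1.6] rows 0.0
```

Request:
step_arm:
  increments:
    - [[0,0,0],[-0.2,0.4,-2],-1]
    - [[0,0,0],[-0.2,0.4,-2],-0.2]
    - [[0,0,0],[-0.2,0.4,-2],0.1]
    - [[0,0,0],[-0.2,0.4,-2],0.5]
    - [[0,0,0],[-0.2,0.4,-2],1]
    - [[0,0,0],[-0.2,0.4,-2],1]
    - [[0,0,0],[-0.2,0.4,-2],1]
    - [[0,0,0],[-0.2,0.4,-2],1]
    - [[0,0,0],[-0.2,0.4,-2],1]
    - [[0,0,0],[-0.2,0.4,-2],1]
  grip_force: 70

```text
time: 25.82
ee_pos: [0.6304, 0.2945, 0.0526]
tcp_rot: [[0.138, 0.99, -0.0], [0.99, -0.138, -0.0], [-0.0, -0.0, -1.0]]
contact_force: [-0.9, -0.4, 3.3]
opening: 0.0322
```

```bash
python3 - <<'E'
from h import *
plan([.6304,.2945,.052],82)
E
python3 look.py v3 240 130 400 350 3
```

```text
t 25.82 pos [0.6304 0.2945 0.0526] yaw 82.05 F [-0.9 -0.4  3.3] op 0.0322
TURN [-0.0002  0.0004  0.001 ] SHIFT [-0.  -0.   0.6] rows 0.0
```

View pics/v3.png

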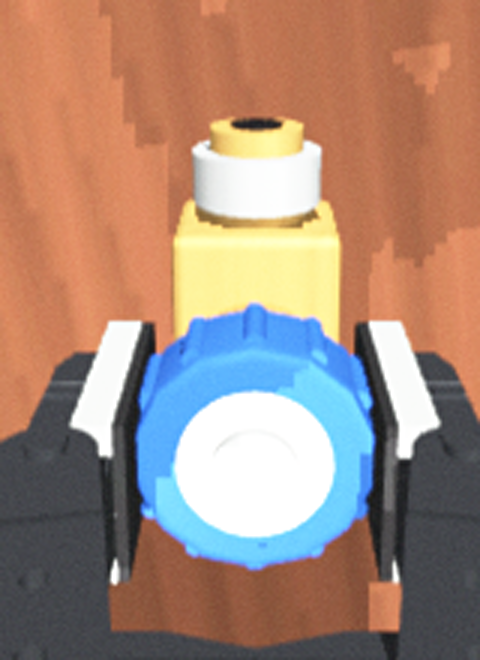

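Request:
step_arm:
  increments:
    - [[0,0,0],[0,0,-10],1]
    - [[0,0,0],[0,0,-30],1]
    - [[0,0,0],[0,0,-55],1]
    - [[0,0,0],[0,0,-75],1]
    - [[0,0,0],[0,0,-80],1]
    - [[0,0,0],[0,0,-80],1]
    - [[0,0,0],[0,0,-80],1]

```text
time: 26.45
ee_pos: [0.6295, 0.2942, 0.1316]
tcp_rot: [[0.138, 0.99, -0.002], [0.99, -0.138, -0.001], [-0.001, -0.002, -1.0]]
contact_force: [-1.0, 0.1, -3.1]
opening: 0.0318
```

```bash
python3 - <<'E'
from h import *
plan([.6364,-.2968,.135],167.3)
E
python3 look.py v4 240 130 400 350 3
```

```text
t 26.45 pos [0.6295 0.2942 0.1316] yaw 82.05 F [-1.   0.1 -3.1] op 0.0318
TURN [-2.6000e-03 -5.0000e-04 -1.4879e+00] SHIFT [-584.4   88.6   -2.8] rows 14.2
```

View pics/v4.png

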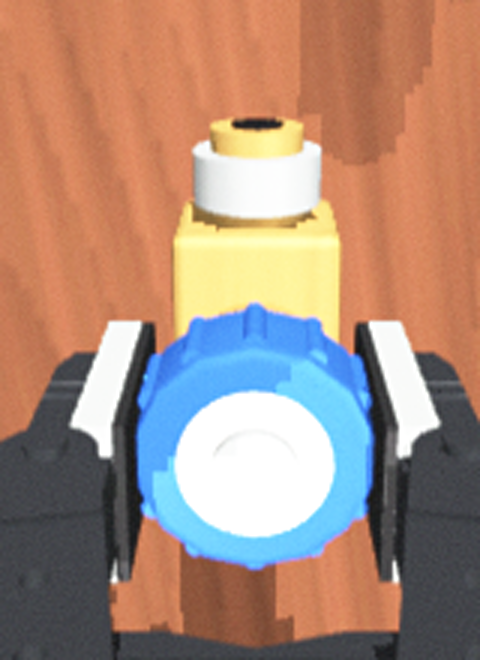

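Request:
step_arm:
  increments:
    - [[0,0,-0.03],[-12,2,0],1]
    - [[0,0,-0.1],[-37,6,0],1]
    - [[0,0,-0.18],[-70,11,0],1]
    - [[0,0,-0.26],[-103,16,0],1]
    - [[0,0,-0.34],[-136,21,0],1]
    - [[0,0,-0.43],[-169,26,0],1]
    - [[0,0,-0.52],[-202,31,0],1]
    - [[0,0,-0.6],[-235,36,0],1]
    - [[0,0,-0.68],[-268,41,0],1]
    - [[0,0,-0.76],[-301,46,0],1]

```text
time: 27.33
ee_pos: [0.6325, -0.0115, 0.1303]
tcp_rot: [[-0.585, 0.811, -0.005], [0.811, 0.585, -0.0], [0.003, -0.004, -1.0]]
contact_force: [0.2, 0.2, -2.5]
opening: 0.032
```

```bash
python3 - <<'E'
from h import *
plan([.6364,-.2968,.135],167.3)
E
```

```text
t 27.33 pos [ 0.6325 -0.0115  0.1303] yaw 125.83 F [ 0.2  0.2 -2.5] op 0.032
TURN [-0.003  -0.0042 -0.7238] SHIFT [-233.6 -163.9   -4.6] rows 6.8
```

Request:
step_arm:
  increments:
    - [[0,0,-0.08],[-26,-18,0],1]
    - [[0,0,-0.16],[-53,-37,0],1]
    - [[0,0,-0.24],[-80,-56,0],1]
    - [[0,0,-0.32],[-107,-75,0],1]
    - [[0,0,-0.4],[-134,-94,0],1]
    - [[0,0,-0.49],[-161,-113,0],1]
    - [[0,0,-0.58],[-188,-132,0],1]
    - [[0,0,-0.66],[-213,-150,0],1]
    - [[0,0,-0.71],[-228,-160,0],1]
    - [[0,0,-0.724],[-234,-164,0],1]

```text
time: 28.17
ee_pos: [0.6358, -0.299, 0.1302]
tcp_rot: [[-0.974, 0.225, -0.004], [0.225, 0.974, -0.0], [0.004, -0.001, -1.0]]
contact_force: [1.1, -0.0, -3.0]
opening: 0.032
```

Request:
step_arm:
  increments:
    - [[0,0,0],[0,0,10],1]
    - [[0,0,0],[0,0,30],1]
    - [[0,0,0],[0,0,40],1]
    - [[0,0,0],[0,0,40],1]
    - [[0,0,0],[0,0,40],1]
    - [[0,0,0],[0,0,40],1]

```text
time: 28.67
ee_pos: [0.6374, -0.2947, 0.0927]
tcp_rot: [[-0.975, 0.223, -0.001], [0.223, 0.975, -0.0], [0.001, -0.001, -1.0]]
contact_force: [0.5, -0.2, -2.4]
opening: 0.0318
```

```bash
python3 - <<'E'
from h import *
plan([.6364,-.2968,.062],167.3)
E
python3 look.py v5 0 0 640 400 1
```

```text
t 28.67 pos [ 0.6374 -0.2947  0.0927] yaw 167.13 F [ 0.5 -0.2 -2.4] op 0.0318
TURN [-0.0005 -0.0008 -0.0029] SHIFT [ 0.4 -2.3 30.7] rows 0.7
```

View pics/v5.png

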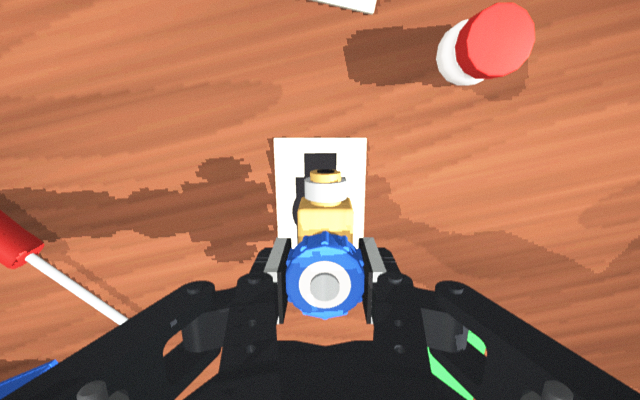

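Request:
step_arm:
  increments:
    - [[0,0,-0.003],[0.4,-2.3,12],1]
    - [[0,0,-0.003],[0.4,-2.3,25],1]
    - [[0,0,-0.003],[0.4,-2.3,32],1]
    - [[0,0,-0.003],[0.4,-2.3,33.5],1]
    - [[0,0,-0.003],[0.4,-2.3,33.5],1]
    - [[0,0,-0.003],[0.4,-2.3,33.5],1]
    - [[0,0,-0.003],[0.4,-2.3,33.5],1]

```text
time: 29.3
ee_pos: [0.6364, -0.2982, 0.0594]
tcp_rot: [[-0.975, 0.221, -0.0], [0.221, 0.975, -0.001], [0.0, -0.001, -1.0]]
contact_force: [0.3, -0.2, -1.5]
opening: 0.032
```

```bash
python3 - <<'E'
from h import *
plan([.6364,-.2968,.0566],167.3)
E
python3 look.py v6 240 110 410 290 4
```

```text
t 29.3 pos [ 0.6364 -0.2982  0.0594] yaw 167.24 F [ 0.3 -0.2 -1.5] op 0.032
TURN [-0.0009 -0.0001 -0.001 ] SHIFT [0.3 1.3 2.7] rows 0.1
```

View pics/v6.png

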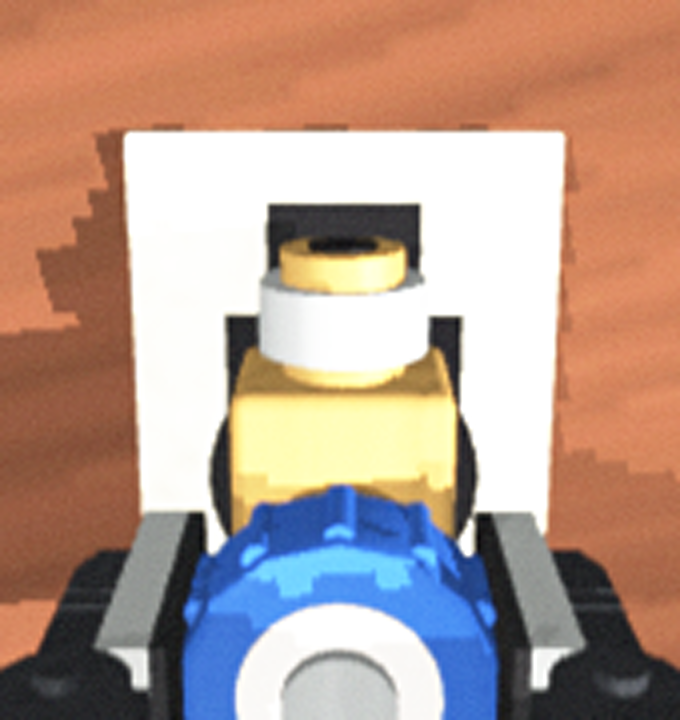

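```bash
python3 - <<'E'
from h import *
import pickle
s,c,im=pickle.load(open('v6.pkl','rb'));C=cam('wrist',c);R=s['tcp_rot']
def t(u,v,z): return (R.T@(p2w(C,(240+(u-1.5)/4,110+(v-1.5)/4),z)-s['ee_pos'])*1000).round(1)
b=.0068
print("pad end(50)",t(124,131,.004),t(565,131,.004)," sides",t(140,480,.004),t(550,480,.004))
print("sil port end(41) ",t(268,205,.004),t(420,205,.004)," sil block(25)",t(226,317,.004),t(461,317,.004))
print("block top outer edge(22)",t(243,394,.026+b),t(448,394,.026+b))
print("port end top(38), r~6.5",t(343,236,b+.0195),t(280,255,b+.013),t(407,255,b+.013))
print("ring LR",t(261,320,b+.013),t(428,320,b+.013))
E
```

```text
pad end(50) [ 51.4 -28.8  55.4] [51.4 31.8 55.3]  sides [  0.2 -28.7  55.4] [ 0.2 32.1 55.3]
sil port end(41)  [41.1 -9.2 55.4] [41.2 12.1 55.3]  sil block(25) [ 25.  -15.4  55.4] [25.1 18.2 55.3]
block top outer edge(22) [ 22.4 -10.9  26.6] [22.4 14.1 26.5]
port end top(38), r~6.5 [40.7  1.3 33.1] [37.1 -6.8 39.6] [37.1  9.5 39.5]
ring LR [28.5 -9.4 39.6] [28.5 12.4 39.5]
```

Request:
step_arm:
  increments:
    - [[0,0,0],[0.3,0.2,1],1]
    - [[0,0,0],[0.3,0.2,2],1]
    - [[0,0,0],[0.3,0.2,2.3],1]
    - [[0,0,0],[0.3,0.2,2.3],1]
    - [[0,0,0],[0.3,0.2,2.3],1]

```text
time: 29.77
ee_pos: [0.6358, -0.2976, 0.0569]
tcp_rot: [[-0.975, 0.221, -0.001], [0.221, 0.975, -0.001], [0.001, -0.001, -1.0]]
contact_force: [-0.6, -0.7, -2.7]
opening: 0.032
```

```bash
python3 - <<'E'
from h import *
plan([.6364,-.2968,.0566],167.3)
E
python3 look.py v7 240 110 410 290 4
```

```text
t 29.77 pos [ 0.6358 -0.2976  0.0569] yaw 167.25 F [-0.6 -0.7 -2.7] op 0.032
TURN [-0.0007 -0.0007 -0.0008] SHIFT [-0.4  0.9  0.3] rows 0.0
```

View pics/v7.png

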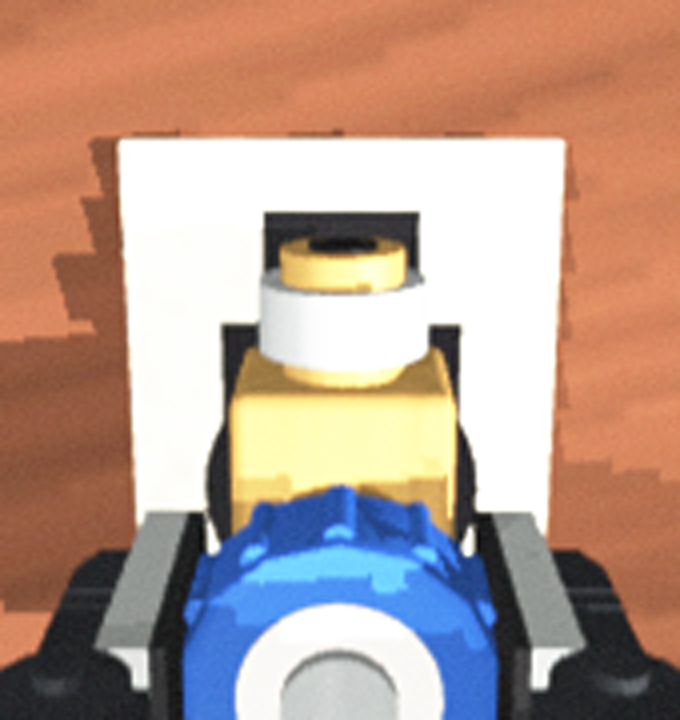

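Request:
step_arm:
  increments:
    - [[0,0,0],[0,0,0.5],1]
    - [[0,0,0],[0,0,0.8],1]
    - [[0,0,0],[0,0,0.8],1]
    - [[0,0,0],[0,0,0.8],1]

```text
time: 30.15
ee_pos: [0.6359, -0.2977, 0.0567]
tcp_rot: [[-0.975, 0.221, -0.0], [0.221, 0.975, -0.001], [0.0, -0.001, -1.0]]
contact_force: [-1.1, 0.4, 3.2]
opening: 0.032
```

In contact at 3 N: release.

Request:
step_arm:
  increments:
    - [[0,0,0],[0,0,0],0.2]
    - [[0,0,0],[0,0,0],0]
    - [[0,0,0],[0,0,0],-0.5]
    - [[0,0,0],[0,0,0],-1]
    - [[0,0,0],[0,0,0],-1]
    - [[0,0,0],[0,0,0],-1]
    - [[0,0,0],[0,0,-20],-1]
    - [[0,0,0],[0,0,-60],-1]
    - [[0,0,0],[0,0,-100],-1]
    - [[0,0,0],[0,0,-135],-1]

```text
time: 30.98
ee_pos: [0.636, -0.2977, 0.1929]
tcp_rot: [[-0.975, 0.221, -0.001], [0.221, 0.975, -0.001], [0.001, -0.001, -1.0]]
contact_force: [1.7, -0.6, -0.1]
opening: 0.0852
```

Request:
step_arm:
  increments:
    - [[0,0,0],[0,0,0],-1]
    - [[0,0,0],[0,0,0],-1]
    - [[0,0,0],[0,0,0],-1]
    - [[0,0,0],[0,0,0],-1]
    - [[0,0,0],[0,0,0],-1]

```text
time: 31.4
ee_pos: [0.6347, -0.297, 0.1887]
tcp_rot: [[-0.975, 0.221, -0.005], [0.221, 0.975, 0.002], [0.005, 0.0, -1.0]]
contact_force: [-0.2, -0.5, 0.1]
opening: 0.0856
```

```bash
python3 look.py v8 0 0 640 400 1; python3 - <<'E'
from h import *
import pickle
s,c,im=pickle.load(open('v8.pkl','rb'));C=cam('wrist',c)
padfit(C,im)
overlay(C,im,'valve',(636.3,-296.8,167.3),.004,(250,70,400,260),'pics/v8o.png',3)
E
```

```text
[325. 178.] 4105 rect [ 635.6 -296.4] [ 61.5 100.9] ang 167.29 centroid 635.6 -296.4
```

View pics/v8o.png

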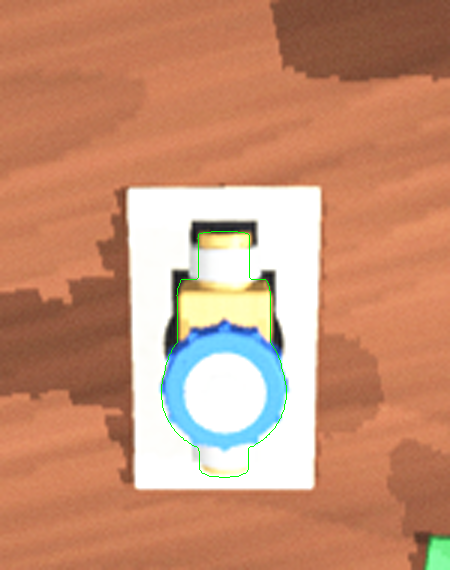

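```bash
python3 - <<'E'
from h import *
import pickle
s,c,im=pickle.load(open('v8.pkl','rb'));C=cam('wrist',c)
print("knob",(p2w(C,(250+(225-1)/3,70+(393-1)/3),.062)*1000).round(1))
im=vision.snapshot('top')[:,:,::-1];cv2.imwrite('pics/tf.png',cv2.resize(im[140:300,160:480],None,fx=2.5,fy=2.5,interpolation=cv2.INTER_CUBIC))
im=vision.snapshot('scene')[:,:,::-1];cv2.imwrite('pics/sf.png',cv2.resize(im[100:280,160:500],None,fx=2.3,fy=2.3,interpolation=cv2.INTER_CUBIC))
E
```

```text
knob [ 636.5 -296.3   62. ]
```

View pics/tf.png

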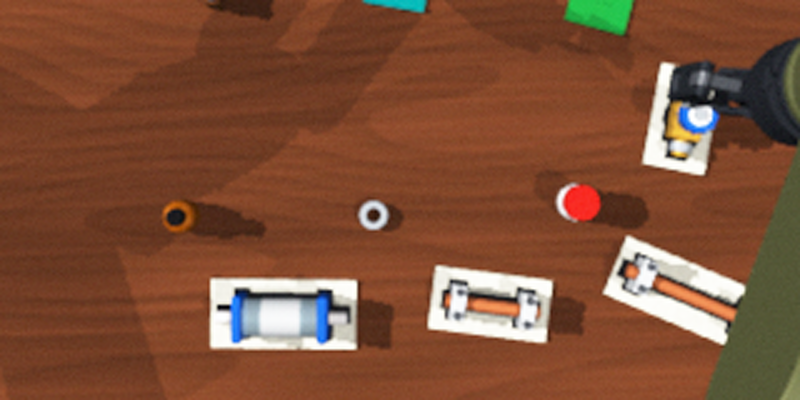

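View pics/sf.png

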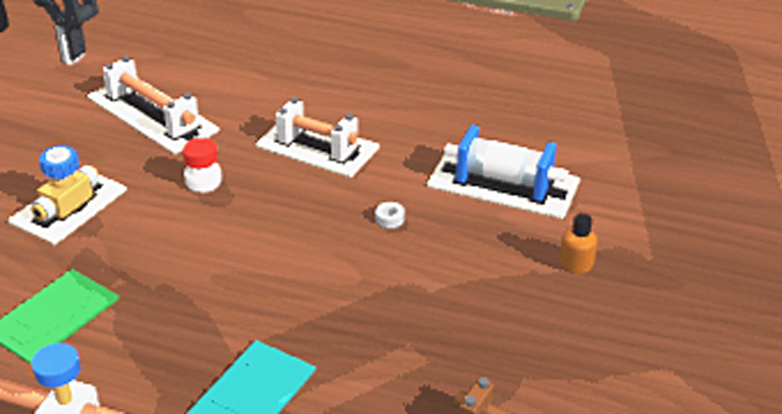

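The final top and scene views show all four pieces standing on their white pads. The bottle (178,216) and jar (580,202) are at the same pixels as at the start, and the gripper is clear.

```bash
python3 -c "
from workcell import finish_job,get_state
print(get_state()['time']);print(finish_job())"
```

```text
31.55
the job is handed in; nothing more can be done
None
```

All four pieces are on their white pads, level and released, and I handed the job in at 31.6 s. I placed them in the order long tube, short tube, bulb, valve.

- **Placement:** After letting go of each piece, the wrist camera showed it about 1 mm or less off its silhouette's centre and aligned to within about half a degree by eye. For the valve, the knob measured 0.9 mm from the pad centre.
- **Glass bulb:** I lowered it until it touched the pad, at about 8 N, and only then opened the gripper.
- **Things to leave alone:** The last top view shows the amber bottle and white jar at the same pixels as at the start. The green and turquoise pads and the brown tube look-alike were left alone.
- **Disagreements:** Different views of the same pad differed by about 1 mm, which is within the stated calibration error. One wrist picture, taken after releasing the long tube while the arm was still moving, gave a pad position about 9 mm off. I discarded it and retook it once the arm had settled.
- **Not covered:** The robot arm hid part of the long tube's pad in the last top view. That tube's placement rests on the earlier wrist picture and the final scene view.

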